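# Make up the calibration pile in a bench oedometer and lower the loading arm on it

## Task

Set up the bench oedometer for a calibration run, in this order: lay the round porous stone in the recess of the brass cell base, stand the steel disc centrally on it, put the brass ring that lies on the desk over the disc down onto the stone, and set the loading cap, boss upward, into the ring on the disc. Then swing the thrown-back loading arm over by its black grip, lower it until it rests on the cap, and let go. Leave the square stone and the slotted weight where they lie.

Things in the scene. Friction and masses are not known exactly. Their poses are not given: they have to be found in the camera images.
- oedometer: Fixed bench oedometer. Origin on the cell axis at desk height. Grey base plate: x -65..65, y -59..173 mm, top at 20. Round brass cell base 101 mm across, top at 31 mm, with a recess 67 mm across, 4 deep, floor 27 mm above the desk; nipple to x = -59. Post at y = +130 mm, 125 high, 56 wide in x, carries the loading arm: hinge axis along x at y = +130, z = 112 mm.
- loading_arm (a joint): Angle of the loading arm: 0 = level, from the post over the cell to -y; 1.57 upright; 2.6 = thrown back on its stop, where it starts. Past upright it sinks slowly by its weight (0.5 kg, damped hinge; 2 to 6 N at the grip moves it). Its pad (24 mm across, face 18 mm below the arm's centre line, 130 mm from the hinge) rests on the cap of the complete pile at 0, else it sinks lower.
- loading_grip (a point): Centre of the black barrel grip (28 mm across, 32 mm long, its axis along the hinge axis, flat ends) at the free end of the loading arm, 195 mm from the hinge axis; with the arm thrown back it is 297 mm from the cell axis and 212 mm above the desk; with the arm level it is 65 mm from the cell axis on the side away from the post, 112 mm above the desk.
- round_stone: Round porous stone, grey-brown disc 64 mm across, 10 mm thick, no slot or hole. Origin at the centre of its underside; z up. 70 g.
- steel_disc: Bare steel calibration disc (dummy specimen), 45 mm across, 20 mm high, bevelled top edge. Origin at the centre of its underside; z up. 240 g.
- specimen_ring: Brass specimen ring, open at both ends, 63 mm outside, bore 49 mm, 25 mm high; it lies on the desk the way up it is to be used (a similar ring in the green case stays there). Origin at the centre of its underside; z up. 130 g.
- loading_cap: Brass loading cap: plug 45 mm across and 14 mm high, with a boss 18 mm across on top from 14 to 33 mm, domed to 37 mm; stands boss up. Origin at the centre of its underside; z up. 160 g.
- square_stone: Square porous stone 60 x 60 x 10 mm, not wanted; stays where it lies. Origin at the centre of its underside.
- slotted_weight: Slotted iron weight, disc 68 mm across and 12 mm thick with a slot to its centre, not wanted; stays where it lies. Origin at the centre of its underside.
There are look-alikes about, which are no part of the job. What is shaped like the steel_disc but purple or turquoise is not meant.

How it is judged:
By the outcome, as a careful person would: the job done as asked, in the order asked, and still so for the second after the job is handed in, with the robot touching nothing.
It also fails if it takes over 131 s, if anything falls off the work surface, if the arm or the gripper's body presses on something with over 40 N, if the wrist force passes 120 N, or if a joint passes its speed limit or range.

## Robot

A 7-joint arm with a two-finger parallel gripper is mounted at the origin on a cart in front of the work surface, level with it; the furniture and walls round the work are solid. World frame = base frame: x ahead of the robot, y to its left, z up, the work surface at z = 0. Lengths are in m, angles in rad, forces in N, time in s.
With the tool pointing down it reaches from about 0.4 to 0.85 m from the base axis. Payload 10.4 kg.
Tool frame: the origin (TCP) lies midway between the tips of the shut fingers; the grasp point (between the pads) lies 19 mm behind it; z points along the fingers, y is the line along which they close (so a half turn about z gives the same grasp; the last joint's range is limited). The gripper opens to 85 mm and grips with 20 to 120 N. Pads are 22 mm wide; open, the fingers measure 114 mm over their backs; the gripper's body (76 mm by 85 mm) begins 54 mm behind the grasp point. The pads swing forward as they close: fully open they stand 13 mm farther back than shut.
Start: joints at [1.212, 0.332, -0.065, 1.46, 0.022, 1.35, -0.088], TCP at [0.206, -0.59, 0.231] pointing down, gripper open.
Joint ranges: [-2.6, 2.6], [-0.5, 2.12], [-1.47, 1.34], [0.16, 2.42], [-1.27, 4.41], [0.06, 2.06], [-2.6, 2.6]. Speed limits (rad/s): [2.22, 2.22, 2.79, 2.79, 3.14, 3.14, 3.14].

## Interface

Orientations are given as a unit quaternion [x, y, z, w].
In Python, from workcell import get_obs, camera, camera_params, hand_in gives the robot as it stands.
- The arm moves only by the tool carry_out, never from a script. Its argument "commands" is a list that holds one entry, the list of rows, each a list of 6 numbers: the shift along the tool's x, y, z in units of 40 mm (1.0 is 40 mm), then the turn, a rotation vector about the tool's x, y, z in units of 6 degrees (1.0 is 6 degrees). In form: [[[x, y, z, ax, ay, az], ...]]. A call has 1 to 20 rows; each row shifts and turns the commanded pose from where the row before left it, along the tool's axes as they then stand; what a row does not reach is not made up. A row lasts 1/12 s, in which the tool goes at most 41.7 mm and 7.16 degrees, less where a joint would pass 70% of its speed; a pose out of reach is approached as far as the arm can. A call is refused whole if a number of a shift passes 1 or a number of a turn 1, either way. A call with a gripper value outside its range is refused whole. "hand" is the closure, from -1 (fully open) to 1 (shut), set as the call begins (left out, the last holds). The fingers move at their own pace and stop on an object; "force" is the grip in N (left out, the last holds). Time passes only in rows, so rows that do not move let the fingers close. It gives the time, the measured TCP pose, the force, the opening and the grip force at its end, in the units of the state.
- get_obs(): the state, without advancing time (a new reading comes with each control period).
- camera(name): name is "scene" or "side" or "wrist"; returns the picture (384x512x3 uint8, red, green, blue); there is no depth.
- camera_params(name): a dict with "mtx" (3x3 intrinsics, pixels), "R" (3x3) and "t" (3): a world point X has camera coordinates R X + t. Camera axes: x right, y down, z forward; pixel columns grow to the right and rows downward; lengths in m; the calibration is good to about 2 mm. A picture is of the moment at which its call begins: read the wrist's pose just before it. camera_params takes no time and is no camera call; for the wrist camera it gives the pose at the moment of the call.
- hand_in(): hands the job in; it is judged then, once.
The state is a dict: "clock": time; "joint_pos": joint angles; "joint_velocities": joint speeds; "tau": joint torques, N m; "position": TCP position; "ee_rot": TCP orientation; "ft_force": force on the tool from outside, world axes, zero at the start; "torque": the same for the moment, N m; "grip_width": opening from 0.0 (shut) to 1.0 (fully open); "grasp_force": force on a finger pad.
Only numpy, scipy, OpenCV 4.12 (cv2) and the standard library are available. Lean on these libraries where they do the work, as an engineer would, in place of code of your own. Each camera call takes 0.05 s, during which the arm holds its last target. There are 200 camera calls.

## Working session

There is one attempt and no reset: what is moved stays moved. The work goes in short steps, Python scripts to look and compute and a tool call to move; the robot and the scene stay as the last step left them, time stands still between calls to the robot, and variables do not carry over. Pictures are saved under pics/ and viewed, at most 14 in all, crops included, and the job is handed in when it is done.

Besides the shell and the picture viewer there is one more tool, called after ">>>" as name(argument=value, ...), one argument or row to a line, values as JSON. carry_out: Moves the arm, as the interface text tells. Its arguments: {"type":"object","properties":{"commands":{"type":"array"},"hand":{"type":"number"},"force":{"type":"number"}},"required":["commands"]}

```bash
mkdir -p pics; ls; python3 - <<'E'
from workcell import *
import cv2, numpy as np
o=get_obs()
for k in("clock","position","ee_rot","grip_width","ft_force"):print(k,o[k])
for n in("scene","side","wrist"):
    p=camera_params(n);print(n,p)
    cv2.imwrite(f"pics/{n}0.png",camera(n)[:,:,::-1])
a=[cv2.imread(f"pics/{n}0.png") for n in("scene","side")]
for n in ("scene","side"):
    cv2.imwrite(f"pics/{n}0b.png",cv2.resize(cv2.imread(f"pics/{n}0.png"),(800,600),interpolation=cv2.INTER_CUBIC))
E
```

```text
pics
clock 0.0
position [ 0.20581979 -0.58974784  0.23053448]
ee_rot [ 9.85937970e-01  1.67110263e-01 -1.38566564e-04 -6.77821661e-04]
grip_width 0.9977284376247966
ft_force [ 0.7082801  -0.65829974 -0.45109427]
scene {'mtx': array([[346.75951789,   0.        , 257.42947298],
       [  0.        , 346.75951789, 193.01301718],
       [  0.        ,   0.        ,   1.        ]]), 'R': array([[-0.596331  , -0.80259926,  0.01495865],
       [-0.56191896,  0.40405296, -0.72179518],
       [ 0.57326819, -0.4388344 , -0.69194505]]), 't': array([0.29342475, 0.43533255, 0.58083539])}
side {'mtx': array([[426.63114609,   0.        , 252.20531808],
       [  0.        , 426.63114609, 189.48608337],
       [  0.        ,   0.        ,   1.        ]]), 'R': array([[ 0.99088937, -0.13297089, -0.02137768],
       [-0.07431191, -0.40743341, -0.91020644],
       [ 0.11232098,  0.9035025 , -0.41360275]]), 't': array([-0.57916118,  0.10271626,  1.12032439])}
wrist {'mtx': array([[331.00535213,   0.        , 253.19264182],
       [  0.        , 331.00535213, 194.64018822],
       [  0.        ,   0.        ,   1.        ]]), 'R': array([[ 0.33072734, -0.94372446, -0.00189041],
       [-0.91143032, -0.31992816,  0.25872908],
       [-0.24477375, -0.0838458 , -0.96594808]]), 't': array([-0.62537884, -0.0343402 ,  0.37854335])}
```

View pics/scene0b.png

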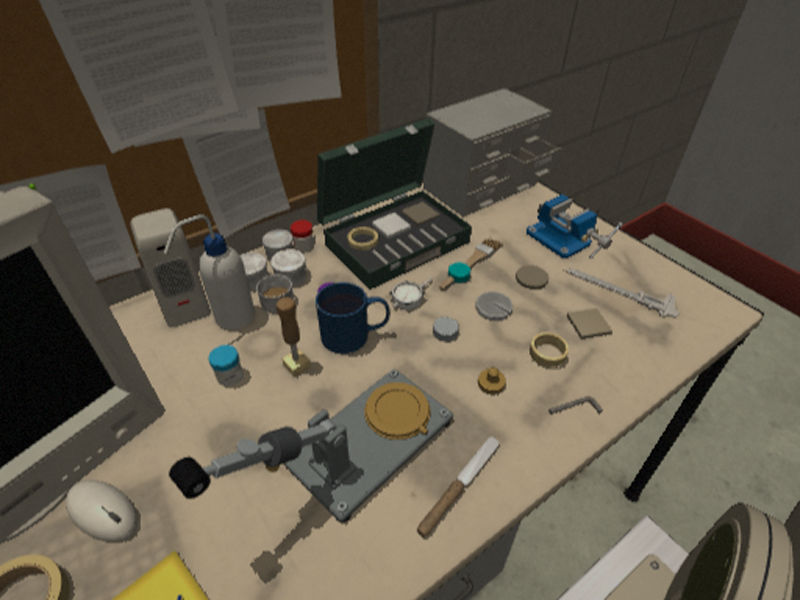

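View pics/side0b.png

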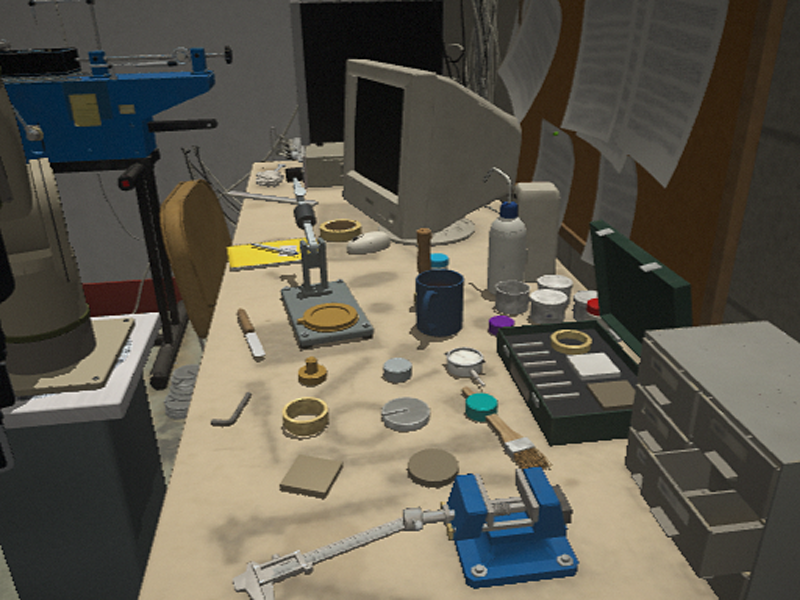

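Scene picture (800x600 coordinates) of what could be mistaken for what:
- **Round stone:** (532,276). Look-alikes are the square stone (590,322), the weight (494,305) and the case stones (421,212).
- **Steel disc:** bare grey (446,327). Look-alikes are turquoise (459,271) and purple (325,290).
- **Ring:** (549,348). Look-alikes are the case ring (363,237) and the tape (30,585).
- **Cap:** (491,380). Cell (398,408), grip (190,477).

In the side picture, the stone is at (433,467), disc (397,369), ring (305,415), cap (312,372) and cell (330,318).

```bash
cat > h.py <<'E'
from workcell import *
import cv2, numpy as np
from scipy.spatial.transform import Rotation as Ro
def ray(P,uv,z):
    d=P["R"].T@np.linalg.inv(P["mtx"])@np.array([uv[0],uv[1],1.]); c=-P["R"].T@P["t"]
    return c+d*(z-c[2])/d[2]
def proj(P,X):
    c=P["R"]@np.asarray(X,float)+P["t"]; q=P["mtx"]@c; return q[:2]/q[2]
def crop(img,u,v,w,h,name,s):
    cv2.imwrite(f"pics/{name}.png",cv2.resize(img[v:v+h,u:u+w],None,fx=s,fy=s,interpolation=cv2.INTER_CUBIC)[:,:,:])
E
python3 - <<'E'
from h import *
S=camera_params("scene");D=camera_params("side")
L={"stone":((532,274),(433,464),.01),"disc":((446,323),(397,364),.02),"ring":((549,343),(305,408),.025),"cap":((491,383),(312,376),.007),"cell":((398,408),(330,317),.031),"weight":((494,302),(405,411),.012)}
for k,(a,b,z) in L.items():
    print(k,ray(S,np.array(a)/1.5625,z).round(4),ray(D,np.array(b)/1.5625,z).round(4))
# grip
c=lambda P,uv:(-P["R"].T@P["t"],P["R"].T@np.linalg.inv(P["mtx"])@np.array([uv[0]/1.5625,uv[1]/1.5625,1]))
c1,d1=c(S,(190,477));c2,d2=c(D,(294,175))
s=np.linalg.lstsq(np.c_[d1,-d2],c2-c1,rcond=None)[0];print("grip",c1+s[0]*d1,c2+s[1]*d2)
a=cv2.imread("pics/scene0.png");b=cv2.imread("pics/side0.png")
A=cv2.resize(a[150:300,190:400],None,fx=3.8,fy=3.8,interpolation=cv2.INTER_CUBIC)
cv2.imwrite("pics/c1.png",A)
E
```

```text
stone [ 0.581  -0.3873  0.01  ] [ 0.5814 -0.3893  0.01  ]
disc [ 0.5703 -0.1545  0.02  ] [ 0.5687 -0.1553  0.02  ]
ring [ 0.4274 -0.2635  0.025 ] [ 0.4257 -0.2612  0.025 ]
cap [ 0.4321 -0.1356  0.007 ] [ 0.4365 -0.1473  0.007 ]
cell [0.4683 0.0261 0.031 ] [0.4729 0.0067 0.031 ]
weight [ 0.5651 -0.2681  0.012 ] [ 0.5637 -0.2722  0.012 ]
grip [0.42402257 0.31793411 0.2088289 ] [0.42428989 0.31798441 0.20900858]
```

View pics/c1.png

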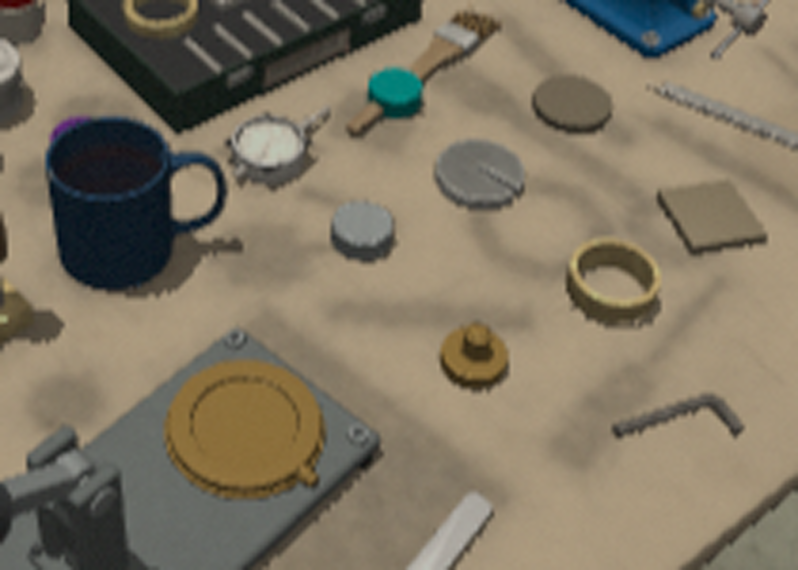

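Scene crop: the stone (572,102), bare disc (363,228), ring (613,278), cap (475,354) and cell (246,427) match their descriptions. The turquoise disc (395,92), weight (480,172) and square stone (712,215) are the ones to avoid. I'm moving the wrist camera over the parts.

>>> carry_out(
  commands=[
    [[0.7, -0.4, -0.09, 0, 0, 0], [0.7, -0.4, -0.09, 0, 0, 0], [0.7, -0.4, -0.09, 0, 0, 0], [0.7, -0.4, -0.09, 0, 0, 0], [0.7, -0.4, -0.09, 0, 0, 0], [0.7, -0.4, -0.09, 0, 0, 0], [0.7, -0.4, -0.09, 0, 0, 0], [0.7, -0.4, -0.09, 0, 0, 0], [0.7, -0.4, -0.09, 0, 0, 0], [0.7, -0.4, -0.09, 0, 0, 0], [0.7, -0.4, -0.09, 0, 0, 0], [0.7, -0.4, -0.09, 0, 0, 0], [0.7, -0.4, -0.09, 0, 0, 0], [0.7, -0.4, -0.09, 0, 0, 0]],
  ],
  hand=-1,
  force=40,
)

```text
clock: 1.32
position: [0.5029, -0.2481, 0.2818]
ee_rot: [0.986, 0.167, -0.0, 0.0]
ft_force: [1.1, -1.3, 0.6]
grip_width: 1.001
grasp_force: 0.0
```

>>> carry_out(
  commands=[
    [[0, 0, 0, 0, 0, -0.94], [0, 0, 0, 0, 0, -0.94], [0, 0, 0, 0, 0, -0.94], [0, 0, 0, 0, 0, -0.94], [0, 0, 0, 0, 0, -0.94], [0, 0, 0, 0, 0, -0.94], [0, 0, 0, 0, 0, -0.94], [0, 0, 0, 0, 0, -0.94], [0, 0, 0, 0, 0, -0.94], [0, 0, 0, 0, 0, -0.94], [0, 0, 0, 0, 0, -0.94], [0, 0, 0, 0, 0, -0.94], [0, 0, 0, 0, 0, -0.94], [0, 0, 0, 0, 0, -0.94], [0, 0, 0, 0, 0, 0], [0, 0, 0, 0, 0, 0]],
  ],
)

```text
clock: 2.65
position: [0.5021, -0.2495, 0.2815]
ee_rot: [0.656, 0.755, -0.0, -0.0]
ft_force: [-0.1, -0.9, -0.3]
grip_width: 1.0
grasp_force: 0.0
```

```bash
cat >> h.py <<'E'
def wrist(name,s=1.5625):
    o=get_obs();P=camera_params("wrist");im=camera("wrist")[:,:,::-1]
    cv2.imwrite(f"pics/{name}.png",im)
    if s: cv2.imwrite(f"pics/{name}b.png",cv2.resize(im,None,fx=s,fy=s,interpolation=cv2.INTER_CUBIC))
    np.savez(f"pics/{name}.npz",R=P["R"],t=P["t"],mtx=P["mtx"],pos=o["position"],q=o["ee_rot"])
    R=Ro.from_quat(o["ee_rot"]).as_matrix()
    print(o["clock"],np.round(o["position"],4),"yaw y",np.degrees(np.arctan2(R[1,1],R[0,1])).round(2),"z",R[:,2].round(4),"f",np.round(o["ft_force"],1))
    return o,P,im,R
E
python3 - <<'E'
from h import *
o,P,im,R=wrist("w1")
print(np.round(o["joint_pos"],2))
for k,X in {"stone":(.581,-.388,.01),"disc":(.5695,-.155,.02),"ring":(.4265,-.262,.025),"cap":(.434,-.14,.014)}.items(): print(k,proj(P,X).round(1))
E
```

```text
2.65 [ 0.5021 -0.2495  0.2815] yaw y 8.02 z [-3.e-04  2.e-04 -1.e+00] f [-0.1 -0.9 -0.3]
[ 0.81  0.2  -0.5   1.54  0.1   1.43  0.45]
stone [295.4 266.1]
disc [321.4  88.6]
ring [189.8 162.3]
cap [207.7  58.1]
```

View pics/w1b.png

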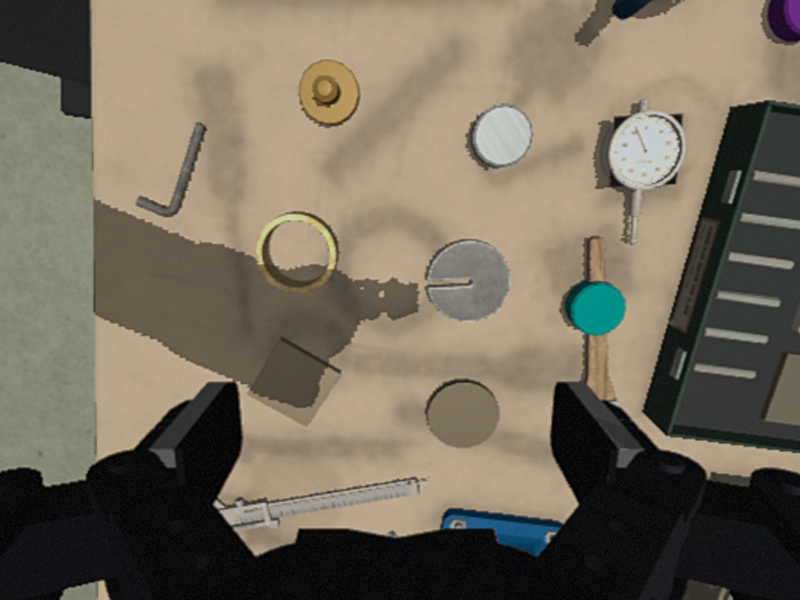

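Wrist picture (800 wide): stone at (463,413), disc (501,136), ring (297,251), cap (329,93), weight (468,280), square stone (295,380). I'll fit circles of the known radii.

```bash
cat >> h.py <<'E'
from scipy.optimize import minimize
def fit(P,im,x,y,z,r,span=.006,d=.0012):
    """centre of a circle of known height and radius: maximise the colour step across its projected rim"""
    g=cv2.GaussianBlur(im,(0,0),.7).astype(np.float32); a=np.linspace(0,2*np.pi,120,endpoint=False)
    def samp(c,rr):
        X=np.c_[c[0]+rr*np.cos(a),c[1]+rr*np.sin(a),np.full(120,z)]@P["R"].T+P["t"]
        q=X@P["mtx"].T; q=(q[:,:2]/q[:,2:]).astype(np.float32)
        return cv2.remap(g,q[None,:,0],q[None,:,1],cv2.INTER_LINEAR)[0]
    s=lambda c:-np.median(np.linalg.norm(samp(c,r+d)-samp(c,r-d),axis=1))-np.mean(np.linalg.norm(samp(c,r+d)-samp(c,r-d),axis=1))
    G=np.linspace(-span,span,13)
    c=min(((x+i,y+j) for i in G for j in G),key=s)
    m=minimize(s,c,method="Nelder-Mead",options=dict(initial_simplex=[c,(c[0]+.0008,c[1]),(c[0],c[1]+.0008)],xatol=1e-5))
    return m.x,-m.fun
def wload(name):
    z=np.load(f"pics/{name}.npz"); return {k:z[k] for k in z},cv2.imread(f"pics/{name}.png")
E
python3 - <<'E'
from h import *
W,wi=wload("w1")
C={"wrist":(W,wi),"scene":(camera_params("scene"),cv2.imread("pics/scene0.png")),"side":(camera_params("side"),cv2.imread("pics/side0.png"))}
O={"stone":(.581,-.388,.01,.032),"disc":(.5695,-.155,.018,.0225),"ring":(.4265,-.262,.025,.0315),"cap":(.434,-.14,.014,.0225),"cell":(.468,.022,.031,.0505),"recess":(.468,.022,.031,.0335)}
for k,v in O.items():
    for n,(P,im) in C.items():
        if k in("cell","recess") and n=="wrist":continue
        c,s=fit(P,im,*v,span=.01); print(k,n,(c*1e3).round(1),round(s))
E
```

```text
stone wrist [ 580.  -384.5] 111
stone scene [ 573.6 -377.3] 54
stone side [ 578.2 -399.1] 91
disc wrist [ 565.8 -154.5] 126
disc scene [ 568.3 -149.5] 39
disc side [ 569.4 -153. ] 41
ring wrist [ 428.3 -259. ] 94
ring scene [ 424.8 -253.7] 57
ring side [ 420.4 -265. ] 72
cap wrist [ 437.4 -142.2] 121
cap scene [ 428.5 -131.4] 90
cap side [ 436.3 -142. ] 73
cell scene [467.3  29.3] 43
cell side [477.   24.5] 33
recess scene [472.7  23.6] 16
recess side [474.9  11. ] 25
```

>>> carry_out(
  commands=[
    [[0.76, 0.018, 0.41, 0, 0, 0], [0.76, 0.018, 0.41, 0, 0, 0], [0.76, 0.018, 0.41, 0, 0, 0], [0.76, 0.018, 0.41, 0, 0, 0], [0.76, 0.018, 0.41, 0, 0, 0], [0.76, 0.018, 0.41, 0, 0, 0], [0.76, 0.018, 0.41, 0, 0, 0], [0.76, 0.018, 0.41, 0, 0, 0], [0.76, 0.018, 0.41, 0, 0, 0], [0, 0, 0, 0, 0, 0], [0, 0, 0, 0, 0, 0]],
  ],
)

```text
clock: 3.62
position: [0.4689, 0.0238, 0.1335]
ee_rot: [0.654, 0.756, -0.0, -0.001]
ft_force: [0.0, -0.5, -0.5]
grip_width: 1.0
grasp_force: 0.0
```

```bash
python3 - <<'E'
from h import *
o,P,im,R=wrist("w2")
for r,z in((.0505,.031),(.0335,.031),(.0335,.027)):
    c,s=fit(P,im,.470,.024,z,r,span=.012);print(r,z,(c*1e3).round(1),round(s),proj(P,[*c,z])*1.5625)
E
```

```text
3.6167 [0.4689 0.0238 0.1335] yaw y 8.26 z [-1.4e-03  1.0e-04 -1.0e+00] f [ 0.  -0.5 -0.5]
0.0505 0.031 [473.   22.1] 64 [402.4354355  306.20807466]
0.0335 0.031 [472.9  25.8] 95 [403.52478795 298.83118647]
0.0335 0.027 [472.7  22.1] 88 [401.90380751 304.0350696 ]
```

View pics/w2b.png

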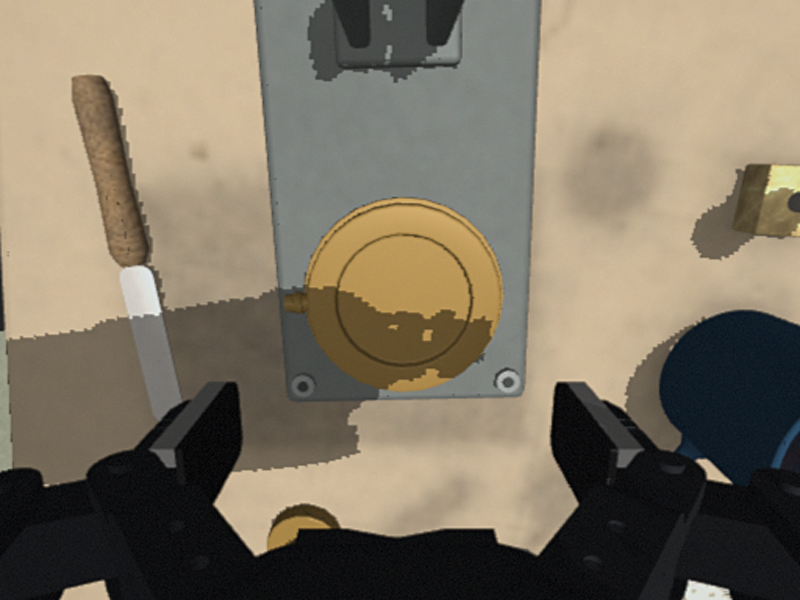

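Cell picture: outer rim spans columns 306–502, recess circle 337–472 and rows 234–366, post between (340..460, 0..65). I'll check the rim rows against projections.

```bash
python3 - <<'E'
from h import *
P,im=wload("w2")
a=np.linspace(0,2*np.pi,400)
v=im.copy()
big=cv2.resize(im[100:270,180:335],None,fx=3.5,fy=3.5,interpolation=cv2.INTER_CUBIC)
def draw(c,r,z,col):
    q=np.array([(proj(P,[c[0]+r*np.cos(t),c[1]+r*np.sin(t),z])-[180-.5,100-.5])*3.5-.5 for t in a]).astype(np.int32)
    cv2.polylines(big,[q],True,col,1)
draw((.4729,.0240),.0335,.031,(0,0,255));draw((.4729,.0240),.0505,.031,(255,0,0));draw((.4729,.0240),.0335,.027,(0,255,0))
cv2.imwrite("pics/w2c.png",big)
E
```

```text
(no output)
```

View pics/w2c.png

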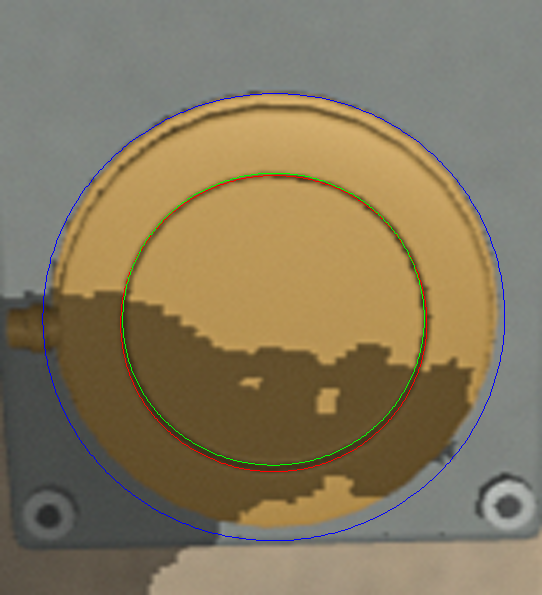

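Recess rim fits well at (472.9, 24.0) mm. Next I'll hover over the stone the same way.

>>> carry_out(
  commands=[
    [[-0.873, 0.098, 0.044, 0, 0, 0], [-0.873, 0.098, 0.044, 0, 0, 0], [-0.873, 0.098, 0.044, 0, 0, 0], [-0.873, 0.098, 0.044, 0, 0, 0], [-0.873, 0.098, 0.044, 0, 0, 0], [-0.873, 0.098, 0.044, 0, 0, 0], [-0.873, 0.098, 0.044, 0, 0, 0], [-0.873, 0.098, 0.044, 0, 0, 0], [-0.873, 0.098, 0.044, 0, 0, 0], [-0.873, 0.098, 0.044, 0, 0, 0], [-0.873, 0.098, 0.044, 0, 0, 0], [-0.873, 0.098, 0.044, 0, 0, 0], [0, 0, 0, 0, 0, 0], [0, 0, 0, 0, 0, 0]],
  ],
)

```text
clock: 4.83
position: [0.5744, -0.3901, 0.1124]
ee_rot: [0.657, 0.754, -0.001, -0.0]
ft_force: [0.8, 0.6, -0.4]
grip_width: 0.999
grasp_force: 0.0
```

```bash
cat >> h.py <<'E'
def togo(o,R,tgt):
    """tool-axis shift in units of 40 mm to bring the TCP to tgt"""
    d=R.T@(np.asarray(tgt)-o["position"])/.04; print("units",d.round(3)); return d
E
python3 - <<'E'
from h import *
P,im=wload("w2")
q=lambda u,v:ray(P,(u/1.5625,v/1.5625),.02)
l=q(288,400)-q(257,0);r=q(523,397)-q(540,0);b=q(523,397)-q(288,400)
print("yaw", [np.degrees(np.arctan2(-e[0]*-1,-e[1]*1)).round(2) for e in (l,r)],np.degrees(np.arctan2(b[1],b[0])),np.linalg.norm(b),(q(523,397)+q(288,400))/2)
o,P,im,R=wrist("w3")
c,s=fit(P,im,.580,-.3845,.01,.032);print((c*1e3).round(2),round(s))
togo(o,R,[*c,0.0])
E
```

```text
yaw [np.float64(9.33), np.float64(9.72)] 9.15459390848225 0.12672884394417153 [ 0.48274773 -0.03164657  0.02      ]
4.8333 [ 0.5744 -0.3901  0.1124] yaw y 7.8 z [-0.001 -0.001 -1.   ] f [ 0.8  0.6 -0.4]
[ 581.32 -386.77] 124
units [0.062 0.186 2.809]
```

>>> carry_out(
  commands=[
    [[0.01, 0.031, 0.48, 0, 0, 0], [0.01, 0.031, 0.48, 0, 0, 0], [0.01, 0.031, 0.48, 0, 0, 0], [0.01, 0.031, 0.48, 0, 0, 0], [0.01, 0.031, 0.48, 0, 0, 0], [0.01, 0.031, 0.48, 0, 0, 0], [0, 0, 0, 0, 0, 0], [0, 0, 0, 0, 0, 0]],
  ],
)

```text
clock: 5.55
position: [0.5826, -0.3815, -0.0022]
ee_rot: [0.655, 0.756, -0.0, -0.001]
ft_force: [0.1, 0.3, 0.9]
grip_width: 1.001
grasp_force: 0.0
```

>>> carry_out(
  commands=[
    [[0, 0, 0, 0, 0, 0], [0, 0, 0, 0, 0, 0], [0, 0, 0, 0, 0, 0], [0, 0, 0, 0, 0, 0], [0, 0, 0, 0, 0, 0], [0, 0, 0, 0, 0, 0], [0, 0, 0, 0, 0, 0], [0, 0, 0, 0, 0, 0]],
  ],
  hand=1,
  force=30,
)

```text
clock: 6.22
position: [0.5839, -0.3829, 0.0005]
ee_rot: [0.655, 0.756, 0.0, 0.001]
ft_force: [-3.9, 1.5, 8.3]
grip_width: 0.72
grasp_force: 30.7
```

```bash
python3 - <<'E'
from h import *
o,P,im,R=wrist("w4"); print(o["grip_width"],o["grasp_force"])
c,s=fit(P,im,.580,-.3865,.01,.032);print((c*1e3).round(2),round(s)); print("tool offs mm",(R.T@(np.r_[c,0]-o["position"])*1e3).round(2))
P2,i2=wload("w2")
g=cv2.cvtColor(i2,cv2.COLOR_BGR2GRAY)[:,250:266].mean(1)
for a,b in((124,160),(222,262)): print(a,g[a:b].round().astype(int))
for y in(.024,.0258):
  for r,z in((.0335,.031),(.0335,.027),(.0505,.031),(.0505,.02)): print(y,r,z,[proj(P2,[.4729+k*.162*r,y-k*r*.987,z])[1].round(1) for k in(-1,1)])
E
```

```text
6.2167 [ 5.839e-01 -3.829e-01  5.000e-04] yaw y 8.18 z [ 0.0022 -0.0016 -1.    ] f [-3.9  1.5  8.3]
0.7204162577295629 30.691246390342712
[ 584.94 -385.71] 198
tool offs mm [-2.94  0.63  0.55]
124 [132 129 106 155 174 166  88 116 159 175 175 172 172 170 169 168 167 166
 164 163 162 160 160 159 155 132  90 133 158 159 158 158 158 157 157 157]
222 [ 80  80  80  80  80  80  80  80  82  86  65  54  65  84  82  80  80  80
  79  78  85 111 128 135 138 140 140 136 131 130 130 122 109 113 151 156
 155 154 155 154]
0.024 0.0335 0.031 [np.float64(149.8), np.float64(234.4)]
0.024 0.0335 0.027 [np.float64(149.1), np.float64(232.6)]
0.024 0.0505 0.031 [np.float64(126.4), np.float64(254.1)]
0.024 0.0505 0.02 [np.float64(125.5), np.float64(248.5)]
0.0258 0.0335 0.031 [np.float64(147.4), np.float64(232.3)]
0.0258 0.0335 0.027 [np.float64(146.7), np.float64(230.5)]
0.0258 0.0505 0.031 [np.float64(123.9), np.float64(252.1)]
0.0258 0.0505 0.02 [np.float64(123.1), np.float64(246.5)]
```

View pics/w4b.png

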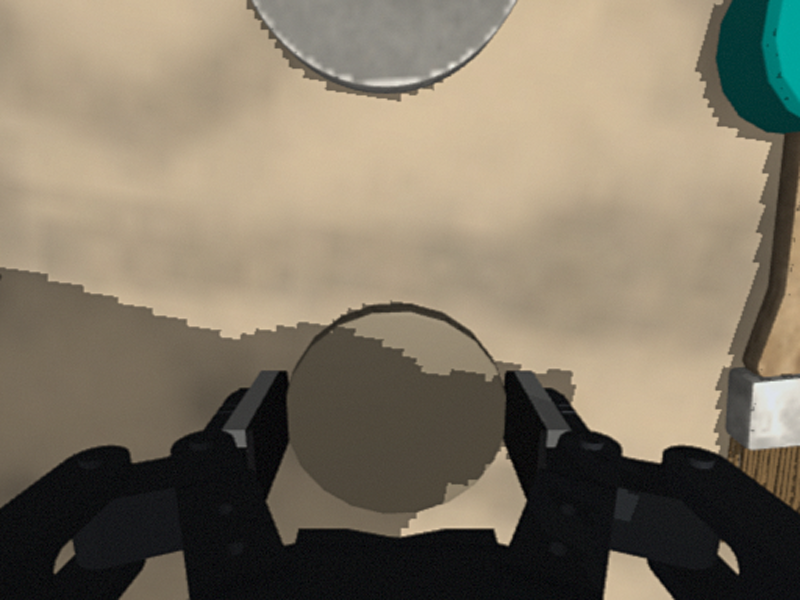

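The stone is centred between the pads at (397,407), but gripped too low, with the tips touching the desk. I'll regrasp about 6 mm higher and shift −3.3 mm in tool x.

>>> carry_out(
  commands=[
    [[0, 0, 0, 0, 0, 0], [0, 0, 0, 0, 0, 0], [0, 0, 0, 0, 0, 0], [-0.04, 0, -0.12, 0, 0, 0], [-0.04, 0, -0.12, 0, 0, 0], [0, 0, 0, 0, 0, 0], [0, 0, 0, 0, 0, 0], [0, 0, 0, 0, 0, 0], [0, 0, 0, 0, 0, 0]],
  ],
  hand=-0.7,
)

```text
clock: 7.02
position: [0.5833, -0.3854, 0.0072]
ee_rot: [0.655, 0.756, -0.0, -0.0]
ft_force: [0.2, -0.0, -0.3]
grip_width: 0.853
grasp_force: 0.0
```

```bash
python3 - <<'E'
from h import *
o,P,im,R=wrist("w5"); print(o["grip_width"],o["grasp_force"])
c,s=fit(P,im,.5845,-.3857,.01,.032);print((c*1e3).round(2),round(s)); print("tool offs mm",(R.T@(np.r_[c,0]-o["position"])*1e3).round(2))
E
```

```text
7.0167 [ 0.5833 -0.3854  0.0072] yaw y 8.2 z [-2.e-04  2.e-04 -1.e+00] f [ 0.2 -0.  -0.3]
0.8533808425604001 0.0
[ 584.9  -386.03] 167
tool offs mm [-0.86  1.46  7.19]
```

>>> carry_out(
  commands=[
    [[-0.02, 0.02, 0.04, 0, 0, 0], [0, 0, 0, 0, 0, 0], [0, 0, 0, 0, 0, 0], [0, 0, 0, 0, 0, 0], [0, 0, 0, 0, 0, 0], [0, 0, 0, 0, 0, 0], [0, 0, 0, 0, 0, 0]],
  ],
  hand=1,
  force=30,
)

```text
clock: 7.65
position: [0.5873, -0.3882, 0.0102]
ee_rot: [0.655, 0.756, 0.0, 0.004]
ft_force: [-0.7, -0.8, 21.4]
grip_width: -0.001
grasp_force: 10.5
```

>>> carry_out(
  commands=[
    [[0, 0, -0.5, 0, 0, 0], [0, 0, -0.7, 0, 0, 0], [0, 0, -0.7, 0, 0, 0], [0, 0, -0.5, 0, 0, 0], [0, 0, 0, 0, 0, 0], [0, 0, 0, 0, 0, 0], [0, 0, 0, 0, 0, 0]],
  ],
)

```text
clock: 8.23
position: [0.5839, -0.386, 0.1008]
ee_rot: [0.655, 0.756, -0.0, -0.001]
ft_force: [-0.8, -0.0, -0.1]
grip_width: -0.0
grasp_force: 0.0
```

```bash
python3 - <<'E'
from h import *
o,P,im,R=wrist("w6"); print(o["grip_width"],o["grasp_force"])
for h in(.004,.005,.006):
    c,s=fit(P,im,*o["position"][:2],o["position"][2]+h,.032);print(h,(c*1e3).round(2),round(s)); print("tool offs mm",(R.T@(np.r_[c,0]-o["position"])*1e3).round(2)[:2])
togo(o,R,[.4724,.0240,.075])
E
```

```text
8.2333 [ 0.5839 -0.386   0.1008] yaw y 8.21 z [-1.1e-03  5.0e-04 -1.0e+00] f [-0.8 -0.  -0.1]
-0.000181531659186243 0.0
0.004 [ 585.3  -393.97] 30
tool offs mm [-8.17  0.36]
0.005 [ 584.87 -391.41] 25
tool offs mm [-5.57  0.3 ]
0.006 [ 584.96 -388.45] 25
tool offs mm [-2.65  0.81]
units [10.542 -1.295  0.652]
```

View pics/w6.png

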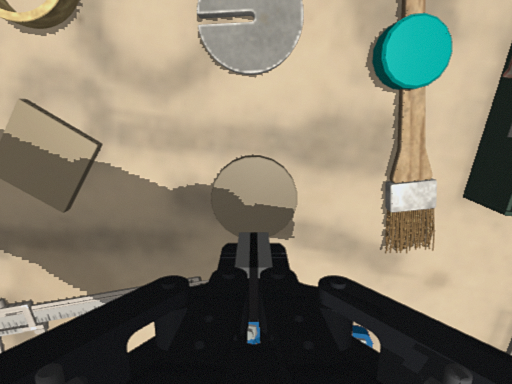

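The fingers closed above the stone, which lies at (254,197). So at this opening the tips stand about 6 mm back of the TCP, as I first modelled, and the first depth was right. I'll go back down.

```bash
python3 - <<'E'
from h import *
P,im=wload("w6")
c,s=fit(P,im,.585,-.386,.01,.032);print((c*1e3).round(2),round(s))
o=get_obs();R=Ro.from_quat(o["ee_rot"]).as_matrix()
togo(o,R,[*c,-.001])
E
```

```text
[ 584.51 -386.43] 154
units [-0.021  0.023  2.532]
```

>>> carry_out(
  commands=[
    [[-0.02, 0.02, 0.2, 0, 0, 0], [0, 0, 0.4, 0, 0, 0], [0, 0, 0.6, 0, 0, 0], [0, 0, 0.6, 0, 0, 0], [0, 0, 0.5, 0, 0, 0], [0, 0, 0.23, 0, 0, 0], [0, 0, 0, 0, 0, 0], [0, 0, 0, 0, 0, 0], [0, 0, 0, 0, 0, 0], [0, 0, 0, 0, 0, 0]],
  ],
  hand=-1,
)

```text
clock: 9.12
position: [0.5861, -0.3873, 0.0021]
ee_rot: [0.655, 0.756, 0.0, 0.001]
ft_force: [0.8, 0.8, 0.4]
grip_width: 0.999
grasp_force: 0.0
```

>>> carry_out(
  commands=[
    [[0, 0, 0, 0, 0, 0], [0, 0, 0, 0, 0, 0], [0, 0, 0, 0, 0, 0], [0, 0, 0, 0, 0, 0], [0, 0, 0, 0, 0, 0], [0, 0, 0, 0, 0, 0], [0, 0, 0, 0, 0, 0]],
  ],
  hand=1,
)

```text
clock: 9.7
position: [0.5857, -0.3872, 0.0022]
ee_rot: [0.655, 0.756, -0.0, 0.001]
ft_force: [-2.6, 0.8, 7.4]
grip_width: 0.71
grasp_force: 30.7
```

>>> carry_out(
  commands=[
    [[0, 0, -0.5, 0, 0, 0], [0, 0, -0.7, 0, 0, 0], [0, 0, -0.7, 0, 0, 0], [0, 0, -0.5, 0, 0, 0], [0, 0, 0, 0, 0, 0], [0, 0, 0, 0, 0, 0], [0, 0, 0, 0, 0, 0]],
  ],
)

```text
clock: 10.28
position: [0.5848, -0.3867, 0.0959]
ee_rot: [0.655, 0.756, -0.0, -0.0]
ft_force: [-0.7, 0.4, -2.1]
grip_width: 0.716
grasp_force: 32.7
```

```bash
python3 - <<'E'
from h import *
o,P,im,R=wrist("w7"); print(o["grip_width"],o["grasp_force"])
for h in(.008,.01,.012):
    c,s=fit(P,im,*o["position"][:2],o["position"][2]+h,.032);print(h,(c*1e3).round(2),round(s)); print("tool offs mm",(R.T@(np.r_[c,0]-o["position"])*1e3).round(2)[:2])
togo(o,R,[.4724,.0240,.075])
E
```

```text
10.2833 [ 0.5848 -0.3867  0.0959] yaw y 8.2 z [-9.e-04  3.e-04 -1.e+00] f [-0.7  0.4 -2.1]
0.7158515345174667 32.717656306922436
0.008 [ 584.8  -385.43] 197
tool offs mm [1.22 0.25]
0.01 [ 584.45 -384.86] 193
tool offs mm [ 1.83 -0.02]
0.012 [ 583.08 -383.6 ] 174
tool offs mm [ 3.28 -1.19]
units [10.563 -1.317  0.528]
```

>>> carry_out(
  commands=[
    [[0.4, -0.05, 0, 0, 0, 0], [0.78, -0.1, 0, 0, 0, 0], [0.78, -0.1, 0, 0, 0, 0], [0.78, -0.1, 0, 0, 0, 0], [0.78, -0.1, 0, 0, 0, 0], [0.78, -0.1, 0, 0, 0, 0], [0.78, -0.1, 0, 0, 0, 0], [0.78, -0.1, 0, 0, 0, 0], [0.78, -0.1, 0, 0, 0, 0], [0.78, -0.1, 0, 0, 0, 0], [0.78, -0.1, 0, 0, 0, 0], [0.78, -0.1, 0, 0, 0, 0], [0.78, -0.1, 0.2, 0, 0, 0], [0.55, -0.06, 0.33, 0, 0, 0], [0.22, 0, 0, 0, 0, 0], [0, 0, 0, 0, 0, 0], [0, 0, 0, 0, 0, 0], [0, 0, 0, 0, 0, 0], [0, 0, 0, 0, 0, 0], [0, 0, 0, 0, 0, 0]],
  ],
)

```text
clock: 12.0
position: [0.4737, 0.0214, 0.0756]
ee_rot: [0.655, 0.755, 0.0, 0.0]
ft_force: [-0.4, -0.1, -1.0]
grip_width: 0.711
grasp_force: 32.9
```

```bash
python3 - <<'E'
from h import *
o,P,im,R=wrist("w8"); print(o["grip_width"],o["grasp_force"])
h=.008
c,s=fit(P,im,*o["position"][:2],o["position"][2]+h,.032);print("stone",(c*1e3).round(2),round(s),"offs",(R.T@(np.r_[c,0]-o["position"])*1e3).round(2)[:2])
togo(o,R,[.4727,.0229,.0292])
E
```

```text
12.0 [0.4737 0.0214 0.0756] yaw y 8.09 z [ 4.e-04 -2.e-04 -1.e+00] f [-0.4 -0.1 -1. ]
0.7105054371411319 32.89896324276924
stone [473.26  20.78] 202 offs [-0.51 -0.59]
units [ 0.042 -0.021  1.159]
```

View pics/w8b.png

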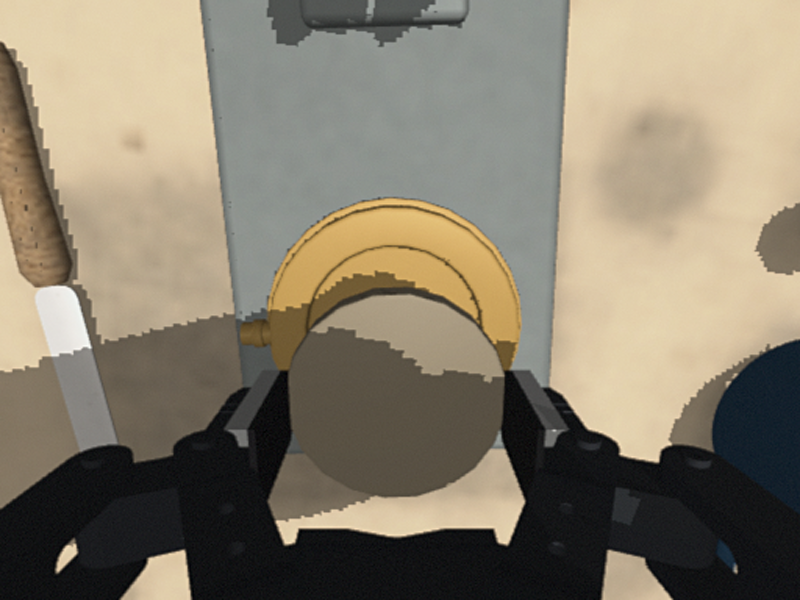

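Wrist picture: stone spans columns 289–505 over the cell, with the recess's far arc visible at (308..482, 246+). I'll refit both, using the visible arcs only.

```bash
sed -i 's/span=.006,d=.0012):/span=.006,d=.0012,arc=(0,360)):/; s/a=np.linspace(0,2\*np.pi,120,endpoint=False)/a=np.radians(np.linspace(*arc,120,endpoint=False))/' h.py
python3 - <<'E'
from h import *
P,im=wload("w8");R=Ro.from_quat(P["q"]).as_matrix();p=P["pos"]
for n,arc in(("all",(0,360)),("far",(38,158)),("near",(218,338))):
    for h in(.006,.008,.010):
        c,s=fit(P,im,*p[:2],p[2]+h,.032,arc=arc,span=.004);print(n,h,(R.T@(np.r_[c,0]-p)*1e3).round(2)[:2],round(s))
for z in(.031,.027):
    c,s=fit(P,im,.4729,.024,z,.0335,arc=(48,148),span=.005);print("recess",z,(c*1e3).round(2),round(s))
P,im=wload("w7");p=P["pos"];R=Ro.from_quat(P["q"]).as_matrix()
for n,arc in(("all",(0,360)),("far",(38,158)),("near",(218,338))):
        c,s=fit(P,im,*p[:2],p[2]+.008,.032,arc=arc,span=.004);print("w7",n,(R.T@(np.r_[c,0]-p)*1e3).round(2)[:2],round(s))
E
```

```text
all 0.006 [-1.69 -0.16] 226
all 0.008 [-0.55 -0.7 ] 202
all 0.01 [ 0.25 -1.54] 170
far 0.006 [-1.64  0.53] 295
far 0.008 [-1.25  0.56] 290
far 0.01 [-0.83  0.34] 284
near 0.006 [-1.03  0.3 ] 264
near 0.008 [0.5  0.09] 263
near 0.01 [ 1.87 -0.08] 263
recess 0.031 [472.85  25.37] 186
recess 0.027 [472.94  24.85] 181
w7 all [1.21 0.26] 197
w7 far [-0.59  1.77] 280
w7 near [0.82 0.22] 314
```

```bash
python3 - <<'E'
from h import *
A=[]
for n in("w7","w8"):
    P,im=wload(n); R=Ro.from_quat(P["q"]).as_matrix()
    print(n,"cam in tool mm",(R.T@(-P["R"].T@P["t"]-P["pos"])*1e3).round(2),"fwd",(R.T@P["R"][2]).round(4))
    A.append(im[160:330,170:340])
cv2.imwrite("pics/cmp.png",cv2.resize(np.hstack(A),None,fx=2.3,fy=2.3,interpolation=cv2.INTER_CUBIC))
E
```

```text
w7 cam in tool mm [  64.34    0.31 -142.75] fwd [-2.585e-01  7.000e-04  9.660e-01]
w8 cam in tool mm [  64.34    0.33 -142.76] fwd [-2.585e-01  7.000e-04  9.660e-01]
```

View pics/cmp.png

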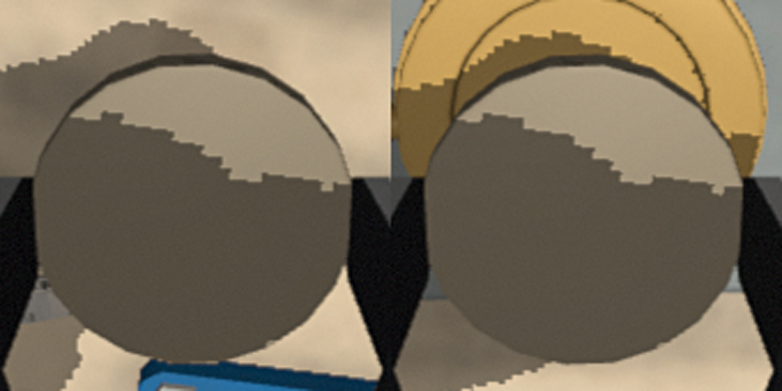

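The two crops match, so the stone hasn't slipped. I'll check the apparent scale with the radius left free.

```bash
python3 - <<'E'
from h import *
for n,z0 in(("w3",.01),("w6",.01),("w5",.01),("w4",.01),("w7",None),("w8",None)):
    P,im=wload(n);R=Ro.from_quat(P["q"]).as_matrix();p=P["pos"]; z=z0 or p[2]+.008
    c0=(.5813,-.3868) if n=="w3" else (.5847,-.3862) if z0 else p[:2]
    res=[]
    for r in np.arange(.0295,.0336,.0005):
        c,s=fit(P,im,*c0,z,r,span=.004,d=.0008);res.append((s,r,(R.T@(np.r_[c,0]-p)*1e3).round(2)[:2]))
    print(n,"TCPz",p[2].round(4),[(round(float(a)),round(b*1e3,1),list(map(float,c))) for a,b,c in sorted(res,key=lambda t:-t[0])[:3]])
E
```

```text
w3 TCPz 0.1124 [(104, np.float64(32.0), [2.55, 7.32]), (99, np.float64(32.5), [1.82, 7.16]), (87, np.float64(31.5), [3.01, 7.42])]
w6 TCPz 0.1008 [(131, np.float64(32.0), [-0.64, 0.71]), (127, np.float64(32.5), [-1.31, 0.28]), (117, np.float64(31.5), [-0.19, 1.07])]
w5 TCPz 0.0072 [(146, np.float64(32.0), [-1.34, 1.32]), (133, np.float64(32.5), [-1.31, 0.39]), (126, np.float64(31.5), [-2.24, 1.32])]
w4 TCPz 0.0005 [(166, np.float64(32.0), [-3.35, -0.14]), (160, np.float64(31.5), [-2.71, 0.43]), (157, np.float64(31.0), [-2.05, 0.34])]
w7 TCPz 0.0959 [(213, np.float64(31.0), [-0.11, 0.25]), (199, np.float64(31.5), [0.01, 0.78]), (178, np.float64(32.0), [1.02, -0.13])]
w8 TCPz 0.0756 [(215, np.float64(31.0), [-0.05, 0.44]), (209, np.float64(31.5), [-0.21, 0.11]), (167, np.float64(32.0), [-0.42, -0.71])]
```

>>> carry_out(
  commands=[
    [[0.02, -0.01, 0.2, 0, 0, 0], [0.02, -0.01, 0.3, 0, 0, 0], [0, 0, 0.25, 0, 0, 0], [0, 0, 0.13, 0, 0, 0], [0, 0, 0, 0, 0, 0], [0, 0, 0, 0, 0, 0], [0, 0, 0, 0, 0, 0]],
  ],
)

```text
clock: 12.63
position: [0.4725, 0.0242, 0.0403]
ee_rot: [0.655, 0.756, 0.0, 0.0]
ft_force: [0.8, 0.1, -0.8]
grip_width: 0.708
grasp_force: 32.9
```

```bash
python3 - <<'E'
from h import *
o,P,im,R=wrist("w9"); print(o["grip_width"],o["grasp_force"])
sd=camera("side")[:,:,::-1];cv2.imwrite("pics/side1.png",sd)
a=cv2.resize(sd[165:235,170:260],None,fx=4.4,fy=4.4,interpolation=cv2.INTER_CUBIC)
b=cv2.resize(im[120:340,150:360],None,fx=1.9,fy=1.9,interpolation=cv2.INTER_CUBIC)
h=max(a.shape[0],b.shape[0]);pad=lambda q:cv2.copyMakeBorder(q,0,h-q.shape[0],0,0,cv2.BORDER_CONSTANT)
cv2.imwrite("pics/v9.png",np.hstack([pad(a),pad(b)]));print(a.shape,b.shape)
E
```

```text
12.6333 [0.4725 0.0242 0.0403] yaw y 8.21 z [ 3.e-04  1.e-04 -1.e+00] f [ 0.8  0.1 -0.8]
0.7076067957696054 32.90005959570408
(308, 396, 3) (418, 399, 3)
```

View pics/v9.png

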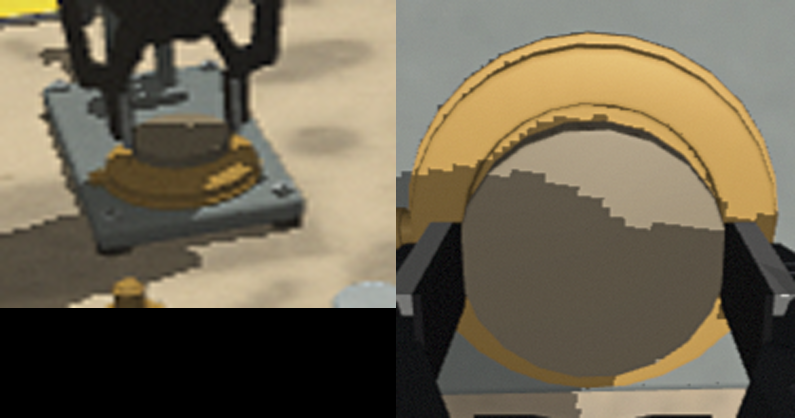

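Side crop: stone held level over the cell. Wrist crop: the stone's far lower edge is at row 122 and the recess's far rim at row 104, horizontally centred, so it needs a little more +x (tool). I'll quantify that.

```bash
python3 - <<'E'
from h import *
P,im=wload("w9");R=Ro.from_quat(P["q"]).as_matrix();p=P["pos"]
T=lambda c:(R.T@(np.r_[c,0]-p)*1e3).round(2)[:2]
for z in(.031,.027):
  for arc in((60,140),(70,130)):
    c,s=fit(P,im,.4725,.025,z,.0335,arc=arc,span=.004,d=.0007);print("recess",z,T(c),(c*1e3).round(2),round(s))
for zz in(p[2]-.002,p[2]-.005):
    c,s=fit(P,im,*p[:2],zz,.032,arc=(60,140),span=.004,d=.0007);print("stone bottom far",T(c),round(s))
for zz in(p[2]+.008,p[2]+.005):
    for arc in((60,140),(235,320)):
        c,s=fit(P,im,*p[:2],zz,.032,arc=arc,span=.004,d=.0007);print("stone top",arc,T(c),round(s))
v=lambda x,z:proj(P,p+R@np.array([x,0,0])*1e-3+[0,0,z])[1].round(1)
print("rows: rim centre+33.5",v(33.5,.031-p[2]))
g=cv2.cvtColor(im,cv2.COLOR_BGR2GRAY)[:,250:256].mean(1)
print(g[130:192].astype(int)); print(g[305:330].astype(int))
E
```

```text
recess 0.031 [-3.95 -0.07] [473.03  20.23] 266
recess 0.031 [-3.78 -0.51] [472.57  20.34] 252
recess 0.027 [-1.97  3.19] [475.97  22.66] 148
recess 0.027 [-2.17  1.86] [474.69  22.27] 139
stone bottom far [-3.21  0.32] 315
stone bottom far [-3.9   0.33] 311
stone top (60, 140) [-0.87  0.35] 319
stone top (235, 320) [-2.1   3.64] 107
stone top (60, 140) [-1.58  0.35] 319
stone top (235, 320) [-4.36  3.68] 106
rows: rim centre+33.5 174.3
[147 148 147 149 149 148 127 112 180 192 191 193 195  99  62 107 172 186
 190 194 194 192 191 190 189 189 187 188 186 186 185 184 183 182 182 180
 180 179 177 175 176 174 171 161 128 125 159 173 175 176 151 146 137  96
  59  54  55  49  82 162 170 165]
[ 83  82  82  82  82  81  82  82  82  82  83  81  80  86  89  90  89  88
  87 108 118 165 176 176 175]
```

>>> carry_out(
  commands=[
    [[0.045, -0.012, 0, 0, 0, 0], [0, 0, 0, 0, 0, 0], [0, 0, 0, 0, 0, 0], [0, 0, 0.05, 0, 0, 0], [0, 0, 0.05, 0, 0, 0], [0, 0, 0.05, 0, 0, 0], [0, 0, 0, 0, 0, 0], [0, 0, 0, 0, 0, 0], [0, 0, 0, 0, 0, 0]],
  ],
)

```text
clock: 13.48
position: [0.4716, 0.0258, 0.0341]
ee_rot: [0.655, 0.756, -0.0, -0.0]
ft_force: [0.4, 0.1, -0.4]
grip_width: 0.709
grasp_force: 32.9
```

>>> carry_out(
  commands=[
    [[0, 0, 0.03, 0, 0, 0], [0, 0, 0.03, 0, 0, 0], [0, 0, 0, 0, 0, 0], [0, 0, 0, 0, 0, 0]],
  ],
)

```text
clock: 13.82
position: [0.4717, 0.0257, 0.0318]
ee_rot: [0.655, 0.756, 0.0, 0.0]
ft_force: [-0.1, -0.0, 0.5]
grip_width: 0.713
grasp_force: 33.0
```

>>> carry_out(
  commands=[
    [[0, 0, 0.03, 0, 0, 0], [0, 0, 0, 0, 0, 0], [0, 0, 0, 0, 0, 0]],
  ],
)

```text
clock: 14.07
position: [0.472, 0.0256, 0.0308]
ee_rot: [0.655, 0.756, 0.0, 0.0]
ft_force: [1.4, -1.7, 0.7]
grip_width: 0.712
grasp_force: 33.1
```

```bash
python3 - <<'E'
from h import *
o,P,im,R=wrist("w10"); p=o["position"]; print(o["grip_width"],o["grasp_force"])
g=cv2.cvtColor(im,cv2.COLOR_BGR2GRAY)[:,250:256].mean(1)
print(g[130:200].astype(int)); print(g[305:335].astype(int))
v=lambda x,z:proj(P,p+R@np.array([x,0,0])*1e-3+[0,0,z-p[2]])[1].round(1)
print("rim far for cell x=0:",v(33.5,.031),"stone top far/near at z .037, x0:",v(32,.037),v(-32,.037))
E
```

```text
14.0667 [0.472  0.0256 0.0308] yaw y 8.19 z [ 9.e-04 -2.e-04 -1.e+00] f [ 1.4 -1.7  0.7]
0.7124270326069491 33.141052052378654
[148 149 149 149 149 149 149 150 149 151 152 129 103 181 193 191 192 195
 135  72  72 123 177 187 190 194 193 192 192 191 190 189 189 188 187 186
 185 184 184 182 182 182 181 179 179 178 177 176 174 173 168 160 101  88
  64  59  62  63  62  92 169 173 161 157 156 157 157 157 156 157]
[83 82 84 82 83 83 83 82 83 83 81 84 93 92 91 91 91 92 91 91 91 91 91 90
 91 90 90 90 91 91]
rim far for cell x=0: 178.6 stone top far/near at z .037, x0: 185.1 316.6
```

>>> carry_out(
  commands=[
    [[0.01, 0, 0.03, 0, 0, 0], [0, 0, 0.02, 0, 0, 0], [0, 0, 0, 0, 0, 0], [0, 0, 0, 0, 0, 0]],
  ],
)

```text
clock: 14.45
position: [0.4722, 0.0254, 0.0291]
ee_rot: [0.655, 0.756, -0.0, 0.001]
ft_force: [1.0, -4.3, 5.4]
grip_width: 0.708
grasp_force: 34.1
```

>>> carry_out(
  commands=[
    [[-0.015, 0, 0, 0, 0, 0], [0, 0, 0, 0, 0, 0], [0, 0, 0, 0, 0, 0]],
  ],
)

```text
clock: 14.7
position: [0.4722, 0.0253, 0.0291]
ee_rot: [0.655, 0.756, 0.0, 0.001]
ft_force: [0.5, -2.3, 6.1]
grip_width: 0.71
grasp_force: 34.1
```

>>> carry_out(
  commands=[
    [[0, 0, 0, 0, 0, 0], [0, 0, 0, 0, 0, 0], [0, 0, 0, 0, 0, 0], [0, 0, -0.5, 0, 0, 0], [0, 0, -0.6, 0, 0, 0], [0, 0, -0.6, 0, 0, 0], [0, 0, -0.5, 0, 0, 0], [0, 0, -0.3, 0, 0, 0], [0, 0, 0, 0, 0, 0], [0, 0, 0, 0, 0, 0], [0, 0, 0, 0, 0, 0]],
  ],
  hand=-1,
)

```text
clock: 15.62
position: [0.4709, 0.0254, 0.1273]
ee_rot: [0.655, 0.756, -0.001, -0.001]
ft_force: [0.3, -0.6, -0.2]
grip_width: 0.998
grasp_force: 0.0
```

```bash
python3 - <<'E'
from h import *
o,P,im,R=wrist("w11")
for z,r,n in((.037,.032,"stone top"),):
    c,s=fit(P,im,.4725,.024,z,r,d=.0008);print(n,(c*1e3).round(2),round(s))
    for arc in((60,130),(150,220),(240,310),(-30,40)): 
        c,s=fit(P,im,.4725,.024,z,r,arc=arc,d=.0008,span=.003);print(arc,(c*1e3).round(2),round(s))
b=cv2.resize(im[90:280,160:360],None,fx=2,fy=2,interpolation=cv2.INTER_CUBIC)
sd=camera("side")[:,:,::-1];cv2.imwrite("pics/side2.png",sd)
a=cv2.resize(sd[165:235,170:260],None,fx=4.4,fy=4.4,interpolation=cv2.INTER_CUBIC)
h=max(a.shape[0],b.shape[0]);pad=lambda q:cv2.copyMakeBorder(q,0,h-q.shape[0],0,0,cv2.BORDER_CONSTANT)
cv2.imwrite("pics/v11.png",np.hstack([pad(a),pad(b)]))
E
```

```text
15.6167 [0.4709 0.0254 0.1273] yaw y 8.2 z [-1.7e-03 -1.0e-04 -1.0e+00] f [ 0.3 -0.6 -0.2]
stone top [473.19  23.97] 82
(60, 130) [472.64  23.91] 214
(150, 220) [471.51  25.67] 90
(240, 310) [472.71  24.84] 47
(-30, 40) [473.83  26.53] 148
```

View pics/v11.png

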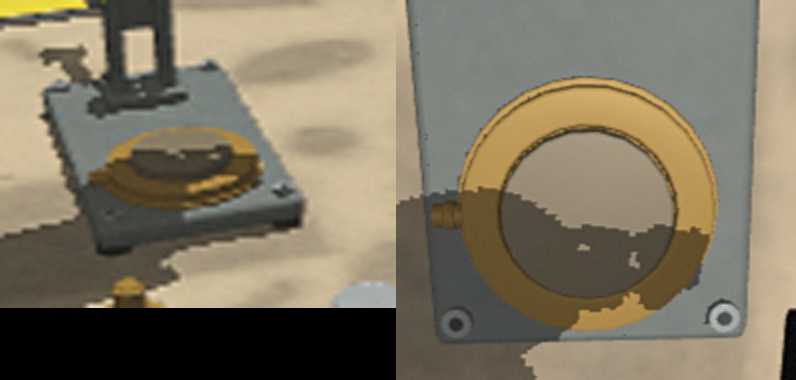

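The stone sits flush inside the recess, centred at about (472.7, 24.3) mm. Next is the steel disc.

>>> carry_out(
  commands=[
    [[-0.4, 0.14, 0.02, 0, 0, 0], [-0.7, 0.25, 0.03, 0, 0, 0], [-0.7, 0.25, 0.03, 0, 0, 0], [-0.7, 0.25, 0.03, 0, 0, 0], [-0.7, 0.25, 0.03, 0, 0, 0], [-0.7, 0.25, 0.03, 0, 0, 0], [-0.6, 0.21, 0.01, 0, 0, 0], [-0.3, 0.1, 0, 0, 0, 0], [0, 0, 0, 0, 0, 0], [0, 0, 0, 0, 0, 0], [0, 0, 0, 0, 0, 0], [0, 0, 0, 0, 0, 0]],
  ],
)

```text
clock: 16.72
position: [0.5661, -0.1532, 0.1214]
ee_rot: [0.654, 0.757, 0.0, -0.0]
ft_force: [0.7, 1.2, -0.3]
grip_width: 0.997
grasp_force: 0.0
```

```bash
python3 - <<'E'
from h import *
o,P,im,R=wrist("w12")
for z,r in((.018,.0225),(.02,.0225),(.02,.0215),(.02,.021)):
    c,s=fit(P,im,.5658,-.1560,z,r,d=.0008);print(z,r,(c*1e3).round(2),round(s))
u,v=proj(P,[.5658,-.156,.02]).astype(int);cv2.imwrite("pics/d.png",im[v-40:v+40,u-40:u+40])
g=cv2.cvtColor(im,cv2.COLOR_BGR2GRAY); print(u,v,g[v-2:v+3,u-45:u+45].mean(0).astype(int)); print(g[v-45:v+45,u-2:u+3].mean(1).astype(int))
for z,r in((.02,.0225),(0,.0225)):
    print(z,[proj(P,[.5658+dx,-.156+dy,z]).round(1) for dx,dy in((-r,0),(r,0),(0,r),(0,-r))])
E
```

```text
16.7167 [ 0.5661 -0.1532  0.1214] yaw y 8.32 z [-1.e-04  3.e-04 -1.e+00] f [ 0.7  1.2 -0.3]
0.018 0.0225 [ 567.99 -150.52] 103
0.02 0.0225 [ 567.77 -150.14] 100
0.02 0.0215 [ 569.96 -152.  ] 94
0.02 0.021 [ 570.37 -151.68] 89
251 196 [100  99  99 100  99  99  99  99  98  98  98  98  98  98  98  98  98  96
  97  96  96  94  93  85  86  93  94  92 100 112 125 152 163 162 161 164
 171 170 170 170 171 170 171 170 170 169 168 166 166 165 167 167 169 169
 169 169 171 171 172 171 170 168 168 169 169 169 169 168 167 167 168 169
 171 172 172 172 168 152 128 129 139 171 170 169 168 168 167 167 167 163]
[172 171 171 171 170 169 169 169 169 170 155  83  50  57  90 130 134 151
 175 177 176 176 176 176 176 176 176 176 176 175 175 174 173 172 171 169
 169 168 167 167 166 166 166 167 168 168 169 171 172 145 137 102  91  92
  92  93  91  93 135 172 175 111  91  93  92  93  93  89  78  76  83  85
  85  85  87  87  89  90  90  92  94  95  96  95  94 110 168 177 175 174]
0.02 [array([222.5, 192.7]), array([280.7, 201. ]), array([256.1, 168.2]), array([247.5, 224.3])]
0 [array([224.7, 186.6]), array([278.8, 194.3]), array([255.9, 163.7]), array([247.9, 216.1])]
```

The gripper's shadow lies across the disc, so I'll fit on saturation, which ignores shadow.

```bash
python3 - <<'E'
from h import *
P,im=wload("w12"); P["t"]=P["t"]
f=im.astype(np.float32)+1; b=f[:,:,0]/f[:,:,2]; m=((b>.82)*255).astype(np.uint8)
R=Ro.from_quat(P["q"]).as_matrix()
u,v=proj(P,[.567,-.153,.02]).astype(int)
k=np.zeros_like(m);k[v-60:v+60,u-60:u+60]=m[v-60:v+60,u-60:u+60]
cs,_=cv2.findContours(cv2.medianBlur(k,5),cv2.RETR_EXTERNAL,cv2.CHAIN_APPROX_NONE);c=max(cs,key=cv2.contourArea)
print(cv2.boundingRect(c),cv2.contourArea(c))
e=f"{im[v,u]} {im[v-50,u+50]}";print(e)
# silhouette model: hull of bottom and top circles
from scipy.optimize import minimize
a=np.linspace(0,2*np.pi,90)
def sil(x,y):
    pts=np.array([proj(P,[x+r*np.cos(t),y+r*np.sin(t),z]) for r,z in((.0225,0),(.0225,.018),(.0205,.02)) for t in a],np.float32)
    return cv2.convexHull(pts)
h=cv2.convexHull(c)
def cost(q):
    I,_=cv2.intersectConvexConvex(sil(*q),h.astype(np.float32)+0.0); return -I/ (cv2.contourArea(sil(*q))+cv2.contourArea(h)-I)
r=minimize(cost,(.567,-.153),method="Nelder-Mead",options=dict(initial_simplex=[(.567,-.153),(.570,-.153),(.567,-.150)]))
print(r.x.round(4),r.fun,cv2.contourArea(sil(*r.x)),(R.T@(np.r_[r.x,0.001]-P["pos"])/.04).round(3))
E
```

```text
(228, 162, 58, 59) 2614.5
[163 165 163] [122 145 161]
[ 0.5693 -0.1535] -0.9538228142260304 2772.1169355433667 [-0.021  0.079  3.011]
```

>>> carry_out(
  commands=[
    [[-0.02, 0.08, 0.3, 0, 0, 0], [0, 0, 0.6, 0, 0, 0], [0, 0, 0.7, 0, 0, 0], [0, 0, 0.6, 0, 0, 0], [0, 0, 0.5, 0, 0, 0], [0, 0, 0.25, 0, 0, 0], [0, 0, 0, 0, 0, 0], [0, 0, 0, 0, 0, 0], [0, 0, 0, 0, 0, 0]],
  ],
)

```text
clock: 17.52
position: [0.5705, -0.1551, 0.0046]
ee_rot: [0.655, 0.756, 0.0, 0.001]
ft_force: [0.6, 0.5, 0.6]
grip_width: 1.0
grasp_force: 0.0
```

>>> carry_out(
  commands=[
    [[0, 0, 0, 0, 0, 0], [0, 0, 0, 0, 0, 0], [0, 0, 0, 0, 0, 0], [0, 0, 0, 0, 0, 0], [0, 0, 0, 0, 0, 0], [0, 0, 0, 0, 0, 0], [0, 0, 0, 0, 0, 0], [0, 0, 0, 0, 0, 0]],
  ],
  hand=1,
  force=40,
)

```text
clock: 18.18
position: [0.57, -0.1553, 0.0043]
ee_rot: [0.655, 0.756, 0.0, 0.001]
ft_force: [-1.7, 0.5, 5.5]
grip_width: 0.504
grasp_force: 40.3
```

>>> carry_out(
  commands=[
    [[0, 0, -0.4, 0, 0, 0], [0, 0, -0.7, 0, 0, 0], [0, 0, -0.7, 0, 0, 0], [0, 0, -0.5, 0, 0, 0], [0, 0, 0, 0, 0, 0], [0, 0, 0, 0, 0, 0], [0, 0, 0, 0, 0, 0]],
  ],
)

```text
clock: 18.77
position: [0.5688, -0.1552, 0.0943]
ee_rot: [0.655, 0.756, -0.0, -0.001]
ft_force: [-0.4, 0.7, -2.9]
grip_width: 0.505
grasp_force: 41.9
```

```bash
python3 - <<'E'
from h import *
o,P,im,R=wrist("w13"); print(o["grip_width"],o["grasp_force"])
p=o["position"]
g=cv2.cvtColor(im,cv2.COLOR_BGR2GRAY)
f=im.astype(np.float32)+1; b=f[:,:,0]/f[:,:,2]
print("col scan rows",[(i,int(g[i,247:260].mean()),round(float(b[i,247:260].mean()),2)) for i in range(190,310,3)])
for hh in(.017,.019,.021):
    v=lambda x:proj(P,p+R@np.array([x,0,0])*1e-3+[0,0,hh])[1].round(1); print(hh,"top edge rows",v(22.5),v(-22.5),v(0))
togo(o,R,[.4725,.0242,.085])
E
```

```text
18.7667 [ 0.5688 -0.1552  0.0943] yaw y 8.19 z [-1.4e-03  1.0e-04 -1.0e+00] f [-0.4  0.7 -2.9]
0.5054406520265429 41.850051170331426
col scan rows [(190, 111, 0.76), (193, 101, 0.76), (196, 90, 0.81), (199, 65, 1.01), (202, 63, 1.01), (205, 65, 1.01), (208, 145, 0.99), (211, 149, 1.0), (214, 181, 1.0), (217, 178, 1.0), (220, 177, 1.0), (223, 156, 1.0), (226, 136, 1.0), (229, 105, 1.0), (232, 98, 1.0), (235, 99, 1.0), (238, 99, 1.0), (241, 99, 1.0), (244, 99, 1.0), (247, 99, 1.0), (250, 99, 1.0), (253, 99, 1.0), (256, 98, 1.0), (259, 97, 1.0), (262, 97, 1.0), (265, 97, 1.0), (268, 96, 1.0), (271, 97, 1.0), (274, 97, 1.01), (277, 98, 1.0), (280, 98, 1.0), (283, 99, 1.0), (286, 99, 1.0), (289, 99, 1.0), (292, 100, 1.0), (295, 99, 0.99), (298, 99, 1.0), (301, 96, 1.0), (304, 123, 0.94), (307, 139, 0.93)]
0.017 top edge rows 214.5 312.8 265.7
0.019 top edge rows 216.1 315.6 268.0
0.021 top edge rows 217.7 318.5 270.3
units [ 4.781 -1.744  0.237]
```

>>> carry_out(
  commands=[
    [[0.4, -0.148, 0, 0, 0, 0], [0.7, -0.26, 0, 0, 0, 0], [0.8, -0.3, 0, 0, 0, 0], [0.8, -0.3, 0, 0, 0, 0], [0.8, -0.3, 0.1, 0, 0, 0], [0.7, -0.26, 0.2, 0, 0, 0], [0.4, -0.14, 0.3, 0, 0, 0], [0.13, -0.04, 0.21, 0, 0, 0], [0, 0, 0, 0, 0, 0], [0, 0, 0, 0, 0, 0], [0, 0, 0, 0, 0, 0], [0, 0, 0, 0, 0, 0]],
  ],
)

```text
clock: 19.82
position: [0.4742, 0.0211, 0.0633]
ee_rot: [0.655, 0.755, 0.0, 0.0]
ft_force: [0.6, 0.4, -2.0]
grip_width: 0.506
grasp_force: 41.8
```

```bash
python3 - <<'E'
from h import *
o,P,im,R=wrist("w14"); p=o["position"]; print(o["grip_width"],o["grasp_force"])
g=cv2.cvtColor(im,cv2.COLOR_BGR2GRAY)
print(g[150:222,250:256].mean(1).astype(int));print(g[290:330,250:256].mean(1).astype(int))
v=lambda y,z:proj(P,[.4724-.143*(y-.0243),y,z])[1].round(1)
print("stone far top",v(.0243+.0317,.037),"recess far",v(.0242+.0332,.031),"cell")
c,s=fit(P,im,.4727,.0243,.037,.032,arc=(50,145),span=.003,d=.0008);print((c*1e3).round(2),round(s))
togo(o,R,[.47265,.02217,.0413])
E
```

```text
19.8167 [0.4742 0.0211 0.0633] yaw y 8.09 z [ 6.e-04 -0.e+00 -1.e+00] f [ 0.6  0.4 -2. ]
0.5056104798063374 41.78578020364512
[181 180 179 177 177 175 175 175 167 154  90 137  79  50  66 141 164 167
 167 166 166 166 165 166 165 165 164 164 163 163 163 163 162 162 162 162
 161 160 161 162 162 136  93  84  84  86  81  73  71  73  73  76  75  74
  73  70  72 118 164 168 166 165 166 195 198 196 195 193 193 193 194 192]
[110 109 109 109 109 108 109 109 111 110 111 108  95 140 171 173 171 171
 170 169 168 168 168 167 167 167 167 167 167 166 167 167 167 167 168 170
 172 173 176 177]
stone far top 164.0 recess far 159.5 cell
[472.85  23.91] 279
units [ 0.033 -0.034  0.549]
```

>>> carry_out(
  commands=[
    [[0.03, -0.034, 0.1, 0, 0, 0], [0, 0, 0.15, 0, 0, 0], [0, 0, 0.15, 0, 0, 0], [0, 0, 0.1, 0, 0, 0], [0, 0, 0, 0, 0, 0], [0, 0, 0, 0, 0, 0], [0, 0, 0, 0, 0, 0]],
  ],
)

```text
clock: 20.45
position: [0.472, 0.0233, 0.043]
ee_rot: [0.655, 0.756, 0.0, -0.0]
ft_force: [0.6, -0.0, -1.8]
grip_width: 0.501
grasp_force: 41.9
```

>>> carry_out(
  commands=[
    [[0, 0, 0.03, 0, 0, 0], [0, 0, 0.03, 0, 0, 0], [0, 0, 0, 0, 0, 0], [0, 0, 0, 0, 0, 0], [0, 0, 0, 0, 0, 0]],
  ],
)

```text
clock: 20.87
position: [0.4722, 0.0231, 0.0412]
ee_rot: [0.655, 0.756, 0.0, 0.0]
ft_force: [-3.7, 0.2, 6.2]
grip_width: 0.503
grasp_force: 42.7
```

>>> carry_out(
  commands=[
    [[0, 0, -0.08, 0, 0, 0], [-0.022, 0.01, 0, 0, 0, 0], [0, 0, 0, 0, 0, 0], [0, 0, 0.06, 0, 0, 0], [0, 0, 0, 0, 0, 0], [0, 0, 0, 0, 0, 0]],
  ],
)

```text
clock: 21.37
position: [0.4725, 0.0223, 0.0413]
ee_rot: [0.655, 0.756, 0.0, 0.0]
ft_force: [1.8, -0.8, -1.0]
grip_width: 0.505
grasp_force: 41.9
```

>>> carry_out(
  commands=[
    [[0, 0, 0, 0, 0, 0], [0, 0, 0, 0, 0, 0], [0, 0, 0, 0, 0, 0], [0, 0, -0.4, 0, 0, 0], [0, 0, -0.6, 0, 0, 0], [0, 0, -0.6, 0, 0, 0], [0, 0, -0.6, 0, 0, 0], [0, 0, -0.5, 0, 0, 0], [0, 0, 0, 0, 0, 0], [0, 0, 0, 0, 0, 0], [0, 0, 0, 0, 0, 0], [0, 0, 0, 0, 0, 0]],
  ],
  hand=-1,
)

```text
clock: 22.37
position: [0.4717, 0.0223, 0.1484]
ee_rot: [0.655, 0.756, -0.001, -0.001]
ft_force: [-0.2, 0.9, 0.0]
grip_width: 1.0
grasp_force: 0.0
```

```bash
cat >> h.py <<'E'
def blob(P,im,mask,x,y,prof,win=70):
    """pose of a body of revolution from the mask of its silhouette; prof = [(r,z),...] above its underside at prof z"""
    u,v=proj(P,[x,y,prof[-1][1]]).astype(int); k=np.zeros_like(mask); s=np.s_[max(v-win,0):v+win,max(u-win,0):u+win]; k[s]=mask[s]
    cs,_=cv2.findContours(cv2.medianBlur(k,5),cv2.RETR_EXTERNAL,cv2.CHAIN_APPROX_NONE); h=cv2.convexHull(max(cs,key=cv2.contourArea)).astype(np.float32)
    a=np.linspace(0,2*np.pi,90)
    sil=lambda q:cv2.convexHull(np.array([proj(P,[q[0]+r*np.cos(t),q[1]+r*np.sin(t),z]) for r,z in prof for t in a],np.float32))
    def cost(q):
        S=sil(q);I,_=cv2.intersectConvexConvex(S,h);return -I/(cv2.contourArea(S)+cv2.contourArea(h)-I)
    m=minimize(cost,(x,y),method="Nelder-Mead",options=dict(initial_simplex=[(x,y),(x+.003,y),(x,y+.003)]))
    return m.x,m.fun,cv2.boundingRect(h)
def br(im): f=im.astype(np.float32)+1; return f[:,:,0]/f[:,:,2]
E
python3 - <<'E'
from h import *
o,P,im,R=wrist("w15"); p=o["position"]; 
b=br(im)
# disc grey on brownish stone
u,v=proj(P,[.4725,.0243,.057]).astype(int); print("b/r disc",b[v,u],"stone",b[v,u+32],b[v-30,u])
for th in(.9,.93,.95):
    try:print(th,blob(P,im,((b>th)*255).astype(np.uint8),.4725,.0243,[(.0225,.037),(.0225,.055),(.0205,.057)],win=45))
    except Exception as e:print(th,e)
c,s=fit(P,im,.4727,.0243,.037,.032,arc=(50,145),span=.003,d=.0008);print("stone",(c*1e3).round(2),round(s))
togo(o,R,[.4275,-.2605,.125])
E
```

```text
22.3667 [0.4717 0.0223 0.1484] yaw y 8.2 z [-0.0017  0.     -1.    ] f [-0.2  0.9  0. ]
b/r disc 1.0 stone 0.75838923 0.9861111
0.9 (array([0.47253197, 0.02399294]), np.float64(-0.9441780418712019), (224, 161, 61, 61))
0.93 (array([0.47255923, 0.02368911]), np.float64(-0.9345874429134969), (225, 161, 60, 61))
0.95 (array([0.47265225, 0.02355691]), np.float64(-0.927054820143638), (225, 161, 60, 61))
stone [472.85  23.8 ] 188
units [-6.839 -2.101  0.585]
```

Disc is on the stone at (472.6, 23.8) mm, concentric with it. On to the ring.

>>> carry_out(
  commands=[
    [[-0.4, -0.12, 0, 0, 0, 0], [-0.8, -0.24, 0.08, 0, 0, 0], [-0.85, -0.256, 0.08, 0, 0, 0], [-0.85, -0.256, 0.08, 0, 0, 0], [-0.85, -0.256, 0.08, 0, 0, 0], [-0.85, -0.256, 0.08, 0, 0, 0], [-0.85, -0.256, 0.08, 0, 0, 0], [-0.8, -0.24, 0.08, 0, 0, 0], [-0.4, -0.12, 0.03, 0, 0, 0], [-0.19, -0.06, 0, 0, 0, 0], [0, 0, 0, 0, 0, 0], [0, 0, 0, 0, 0, 0], [0, 0, 0, 0, 0, 0], [0, 0, 0, 0, 0, 0]],
  ],
)

```text
clock: 23.58
position: [0.4305, -0.2586, 0.1259]
ee_rot: [0.654, 0.757, 0.0, 0.0]
ft_force: [-0.4, -0.7, 0.3]
grip_width: 1.0
grasp_force: 0.0
```

```bash
python3 - <<'E'
from h import *
o,P,im,R=wrist("w16")
for z,r in((.025,.0315),(.025,.0245)):
    c,s=fit(P,im,.429,-.2605,z,r,d=.0008);print(z,r,(c*1e3).round(2),round(s))
hsv=cv2.cvtColor(im,cv2.COLOR_BGR2HSV);u,v=proj(P,[*c,.025]).astype(int)
b=br(im); print("ring b/r",[round(float(b[v,int(proj(P,[c[0]+d,c[1],.025])[0])]),2) for d in(-.028,.028)],"desk",b[v,u],b[v-60,u+60])
for th in(.5,.55,.6,.65):
    print(th,blob(P,im,((b<th)*255).astype(np.uint8),*c,[(.0315,0),(.0315,.025)]))
togo(o,R,[*c,.004])
E
```

```text
23.5833 [ 0.4305 -0.2586  0.1259] yaw y 8.34 z [ 2.e-04  1.e-04 -1.e+00] f [-0.4 -0.7  0.3]
0.025 0.0315 [ 424.96 -262.65] 136
0.025 0.0245 [ 424.83 -255.35] 114
ring b/r [0.59, 0.66] desk 0.7446808 0.75956285Traceback (most recent call last):
  File "<stdin>", line 8, in <module>
  File "h.py", line 40, in blob
    cs,_=cv2.findContours(cv2.medianBlur(k,5),cv2.RETR_EXTERNAL,cv2.CHAIN_APPROX_NONE); h=cv2.convexHull(max(cs,key=cv2.contourArea)).astype(np.float32)
                                                                                                         ~~~^^^^^^^^^^^^^^^^^^^^^^^^
ValueError: max() iterable argument is empty
```

```bash
python3 - <<'E'
from h import *
P,im=wload("w16");R=Ro.from_quat(P["q"]).as_matrix()
b=br(im)
for th in(.65,.68,.7):
    print(th,blob(P,im,((b<th)*255).astype(np.uint8),.428,-.260,[(.0315,0),(.0315,.025)]))
for d in(.0006,.0012):
  for z,r in((.025,.0315),(.025,.0245)):
    c,s=fit(P,im,.428,-.260,z,r,d=d,span=.006);print(z,r,(c*1e3).round(2),round(s),(R.T@(np.r_[c,.003]-P["pos"])/.04).round(3))
u,v=proj(P,[.428,-.26,.025]).astype(int);cv2.imwrite("pics/ring.png",cv2.resize(im[v-70:v+70,u-75:u+75],None,fx=4,fy=4,interpolation=cv2.INTER_CUBIC)); print(u-75,v-70)
E
```

```text
0.65 (array([ 0.42472452, -0.2649797 ]), np.float64(-0.5898517087912343), (205, 178, 81, 58))
0.68 (array([ 0.42516582, -0.26244868]), np.float64(-0.7311819368757636), (204, 176, 83, 60))
0.7 (array([ 0.4251971 , -0.26227815]), np.float64(-0.7485188935990713), (204, 175, 83, 61))
0.025 0.0315 [ 424.91 -262.56] 109 [-0.077 -0.152  3.072]
0.025 0.0245 [ 424.89 -255.26] 91 [ 0.103 -0.126  3.072]
0.025 0.0315 [ 424.87 -262.72] 169 [-0.081 -0.154  3.072]
0.025 0.0245 [ 424.85 -255.35] 148 [ 0.101 -0.127  3.072]
174 124
```

View pics/ring.png

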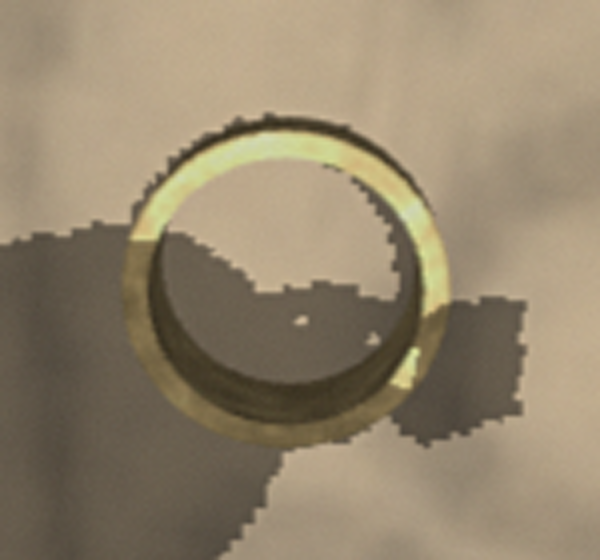

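The ring's outer top rim is at about (246,196), i.e. (424.9, −262.5) mm. Going down to grasp it.

>>> carry_out(
  commands=[
    [[-0.04, -0.075, 0.3, 0, 0, 0], [-0.04, -0.075, 0.6, 0, 0, 0], [0, 0, 0.7, 0, 0, 0], [0, 0, 0.7, 0, 0, 0], [0, 0, 0.6, 0, 0, 0], [0, 0, 0.37, 0, 0, 0], [0, 0, 0, 0, 0, 0], [0, 0, 0, 0, 0, 0], [0, 0, 0, 0, 0, 0]],
  ],
)

```text
clock: 24.38
position: [0.4253, -0.2642, -0.0038]
ee_rot: [0.654, 0.756, 0.0, 0.001]
ft_force: [-0.5, -0.3, 0.2]
grip_width: 0.995
grasp_force: 0.0
```

>>> carry_out(
  commands=[
    [[0, 0, 0, 0, 0, 0], [0, 0, 0, 0, 0, 0], [0, 0, 0, 0, 0, 0], [0, 0, 0, 0, 0, 0], [0, 0, 0, 0, 0, 0], [0, 0, 0, 0, 0, 0], [0, 0, 0, 0, 0, 0]],
  ],
  hand=1,
  force=35,
)

```text
clock: 24.97
position: [0.4252, -0.2647, -0.0035]
ee_rot: [0.655, 0.756, -0.0, 0.001]
ft_force: [-1.7, 1.4, 8.9]
grip_width: 0.721
grasp_force: 36.0
```

>>> carry_out(
  commands=[
    [[0, 0, -0.4, 0, 0, 0], [0, 0, -0.7, 0, 0, 0], [0, 0, -0.8, 0, 0, 0], [0, 0, -0.8, 0, 0, 0], [0, 0, -0.4, 0, 0, 0], [0, 0, 0, 0, 0, 0], [0, 0, 0, 0, 0, 0], [0, 0, 0, 0, 0, 0]],
  ],
)

```text
clock: 25.63
position: [0.4238, -0.264, 0.1182]
ee_rot: [0.655, 0.756, -0.0, -0.0]
ft_force: [-0.2, -0.0, -1.3]
grip_width: 0.718
grasp_force: 39.3
```

```bash
python3 - <<'E'
from h import *
o,P,im,R=wrist("w17"); p=o["position"]; print(o["grip_width"],o["grasp_force"])
for h in(.021,.023,.025):
    for arc in((55,140),(235,320)):
        c,s=fit(P,im,*p[:2],p[2]+h,.0315,arc=arc,span=.005,d=.0008);print(h,arc,(R.T@(np.r_[c,0]-p)*1e3).round(2)[:2],round(s))
togo(o,R,[.4724,.0240,.09])
E
```

```text
25.6333 [ 0.4238 -0.264   0.1182] yaw y 8.19 z [-9.e-04  3.e-04 -1.e+00] f [-0.2 -0.  -1.3]
0.7177736687227081 39.31213031494735
0.021 (55, 140) [0.04 0.31] 397
0.021 (235, 320) [-3.23  0.88] 228
0.023 (55, 140) [0.52 0.42] 402
0.023 (235, 320) [-1.59  0.96] 230
0.025 (55, 140) [0.97 0.39] 405
0.025 (235, 320) [0.06 0.72] 233
units [6.953 2.23  0.706]
```

>>> carry_out(
  commands=[
    [[0.4, 0.13, 0, 0, 0, 0], [0.8, 0.26, 0, 0, 0, 0], [0.85, 0.275, 0, 0, 0, 0], [0.85, 0.275, 0, 0, 0, 0], [0.85, 0.275, 0, 0, 0, 0], [0.85, 0.275, 0, 0, 0, 0], [0.85, 0.275, 0, 0, 0, 0], [0.75, 0.24, 0.1, 0, 0, 0], [0.5, 0.15, 0.3, 0, 0, 0], [0.2, 0.07, 0.35, 0, 0, 0], [0, 0, 0.2, 0, 0, 0], [0, 0, 0, 0, 0, 0], [0, 0, 0, 0, 0, 0], [0, 0, 0, 0, 0, 0], [0, 0, 0, 0, 0, 0]],
  ],
)

```text
clock: 26.93
position: [0.4734, 0.0206, 0.0815]
ee_rot: [0.655, 0.755, 0.0, 0.0]
ft_force: [0.4, 0.5, -0.6]
grip_width: 0.721
grasp_force: 39.3
```

```bash
python3 - <<'E'
from h import *
o,P,im,R=wrist("w18"); p=o["position"]; print(o["grip_width"],o["grasp_force"])
b=br(im);u,v=proj(P,[.4725,.0241,.057]).astype(int);print(u,v,b[v,u])
# disc edges through the bore: visible rows/cols
g=cv2.cvtColor(im,cv2.COLOR_BGR2GRAY)
print([(i,int(g[i,u-3:u+4].mean()),round(float(b[i,u-3:u+4].mean()),2)) for i in range(150,330,4)])
for y in(.0225,-.0225): print("disc edge row",proj(P,[.4723-.143*y,.0241+y*.99,.057]).round(1))
for x in(.0245,-.0245):
  for z in(.0285,.0035): print("bore edge row",z,proj(P,p+R@np.array([.0022+x,0,-z]))[1].round(1))
togo(o,R,[.47256,.0219,.062])
E
```

```text
26.9333 [0.4734 0.0206 0.0815] yaw y 8.1 z [ 8.e-04 -4.e-04 -1.e+00] f [ 0.4  0.5 -0.6]
0.7210791464051274 39.28974472897153
251 223 0.990566
[(150, 171, 0.49), (154, 104, 0.44), (158, 59, 0.78), (162, 163, 0.78), (166, 160, 0.78), (170, 159, 0.78), (174, 151, 0.78), (178, 62, 1.01), (182, 95, 1.02), (186, 76, 0.6), (190, 78, 0.61), (194, 67, 0.6), (198, 228, 0.75), (202, 227, 0.75), (206, 228, 0.74), (210, 195, 1.0), (214, 186, 1.0), (218, 136, 1.0), (222, 105, 1.01), (226, 103, 1.01), (230, 103, 1.01), (234, 104, 1.01), (238, 106, 1.0), (242, 106, 1.01), (246, 107, 1.0), (250, 105, 1.01), (254, 106, 1.0), (258, 94, 1.02), (262, 86, 0.45), (266, 86, 0.44), (270, 85, 0.44), (274, 84, 0.44), (278, 86, 0.55), (282, 113, 1.01), (286, 167, 0.76), (290, 165, 0.77), (294, 163, 0.78), (298, 164, 0.79), (302, 66, 0.6), (306, 67, 0.61), (310, 68, 0.6), (314, 78, 0.61), (318, 71, 0.61), (322, 76, 0.61), (326, 79, 0.62)]
disc edge row [251.  182.4]
disc edge row [251.2 261.8]
bore edge row 0.0285 213.5
bore edge row 0.0035 195.5
bore edge row 0.0285 329.7
bore edge row 0.0035 295.3
units [ 0.035 -0.018  0.488]
```

```bash
python3 - <<'E'
from h import *
P,im=wload("w18");p=P["pos"];R=Ro.from_quat(P["q"]).as_matrix()
g=cv2.cvtColor(im,cv2.COLOR_BGR2GRAY);b=br(im)
for a,e in((180,214),(292,350)): print(a,[(int(x),round(float(y),2)) for x,y in zip(g[a:e,248:255].mean(1),b[a:e,248:255].mean(1))])
def row(r,z,q):
    x,h,th=q; v=np.array([r,0,-(z-12.5)]); c,s=np.cos(th),np.sin(th)
    w=np.array([x+c*r+s*(z-12.5),0,-(h-12.5)-(c*(z-12.5)-s*r)])/1e3
    return proj(P,p+R@w)[1]
for q in((2.2,28.5,0),(2.2,24,0),(0,24,0),(2.2,28.5,-.1)):
    print(q,"far out bot/top, far bore top, near bore bot/top, near out top",[round(float(row(*k,q)),1) for k in((31.5,0),(31.5,25),(24.5,25),(-24.5,0),(-24.5,25),(-31.5,25))])
E
```

```text
180 [(61, 1.0), (79, 1.01), (95, 1.02), (87, 0.92), (71, 0.66), (74, 0.6), (76, 0.6), (72, 0.6), (72, 0.6), (74, 0.61), (78, 0.61), (89, 0.62), (85, 0.61), (74, 0.61), (67, 0.6), (125, 0.59), (201, 0.6), (225, 0.71), (228, 0.75), (227, 0.75), (228, 0.76), (228, 0.75), (227, 0.75), (227, 0.75), (227, 0.74), (227, 0.74), (228, 0.74), (228, 0.74), (229, 0.73), (210, 0.88), (195, 1.0), (177, 1.0), (173, 1.0), (177, 1.0)]
292 [(164, 0.77), (164, 0.78), (163, 0.78), (162, 0.78), (162, 0.78), (164, 0.78), (164, 0.79), (110, 0.73), (69, 0.63), (62, 0.59), (66, 0.6), (68, 0.6), (69, 0.61), (68, 0.59), (67, 0.61), (67, 0.6), (67, 0.61), (68, 0.61), (68, 0.6), (70, 0.61), (72, 0.61), (74, 0.6), (78, 0.61), (74, 0.6), (70, 0.61), (70, 0.61), (71, 0.61), (72, 0.61), (72, 0.59), (74, 0.59), (76, 0.61), (82, 0.62), (88, 0.64), (85, 0.62), (79, 0.62), (78, 0.6), (78, 0.6), (77, 0.61), (76, 0.6), (76, 0.6), (74, 0.6), (76, 0.61), (97, 0.6), (115, 0.6), (118, 0.6), (121, 0.6), (120, 0.6), (117, 0.6), (113, 0.6), (115, 0.6), (117, 0.6), (68, 0.62), (24, 0.85), (13, 1.28), (16, 1.21), (15, 1.2), (14, 1.25), (14, 1.19)]
(2.2, 28.5, 0) far out bot/top, far bore top, near bore bot/top, near out top [179.8, 194.9, 213.5, 295.3, 329.7, 344.5]
(2.2, 24, 0) far out bot/top, far bore top, near bore bot/top, near out top [177.6, 191.7, 209.7, 290.2, 322.6, 337.1]
(0, 24, 0) far out bot/top, far bore top, near bore bot/top, near out top [182.5, 197.4, 215.3, 294.2, 327.2, 341.5]
(2.2, 28.5, -0.1) far out bot/top, far bore top, near bore bot/top, near out top [178.9, 201.0, 219.2, 290.0, 328.1, 341.4]
```

>>> carry_out(
  commands=[
    [[0.01, -0.01, 0.1, 0, 0, 0], [0, 0, 0.2, 0, 0, 0], [0, 0, 0.15, 0, 0, 0], [0, 0, 0, 0, 0, 0], [0, 0, 0, 0, 0, 0], [0, 0, 0, 0, 0, 0]],
  ],
)

```text
clock: 27.48
position: [0.4726, 0.0221, 0.0629]
ee_rot: [0.655, 0.756, -0.0, -0.0]
ft_force: [0.6, -0.6, -0.6]
grip_width: 0.722
grasp_force: 39.3
```

>>> carry_out(
  commands=[
    [[0, 0, 0.1, 0, 0, 0], [0, 0, 0.1, 0, 0, 0], [0, 0, 0.1, 0, 0, 0], [0, 0, 0, 0, 0, 0], [0, 0, 0, 0, 0, 0]],
  ],
)

```text
clock: 27.9
position: [0.4724, 0.022, 0.0507]
ee_rot: [0.655, 0.756, -0.0, -0.0]
ft_force: [0.3, 0.7, -2.4]
grip_width: 0.72
grasp_force: 39.3
```

>>> carry_out(
  commands=[
    [[0, 0, 0.1, 0, 0, 0], [0, 0, 0.1, 0, 0, 0], [0, 0, 0.1, 0, 0, 0], [0, 0, 0.06, 0, 0, 0], [0, 0, 0, 0, 0, 0], [0, 0, 0, 0, 0, 0], [0, 0, 0, 0, 0, 0]],
  ],
)

```text
clock: 28.48
position: [0.4727, 0.022, 0.0367]
ee_rot: [0.655, 0.756, 0.0, 0.0]
ft_force: [-0.0, 0.3, -1.4]
grip_width: 0.72
grasp_force: 39.3
```

>>> carry_out(
  commands=[
    [[0, 0, 0.05, 0, 0, 0], [0, 0, 0.04, 0, 0, 0], [0, 0, 0, 0, 0, 0], [0, 0, 0, 0, 0, 0], [0, 0, 0, 0, 0, 0]],
  ],
)

```text
clock: 28.9
position: [0.4729, 0.022, 0.0335]
ee_rot: [0.655, 0.756, -0.0, 0.0]
ft_force: [-2.2, -0.6, 7.8]
grip_width: 0.717
grasp_force: 40.1
```

>>> carry_out(
  commands=[
    [[0, 0, 0, 0, 0, 0], [0, 0, 0, 0, 0, 0], [0, 0, 0, 0, 0, 0], [0, 0, -0.4, 0, 0, 0], [0, 0, -0.6, 0, 0, 0], [0, 0, -0.7, 0, 0, 0], [0, 0, -0.7, 0, 0, 0], [0, 0, -0.5, 0, 0, 0], [0, 0, 0, 0, 0, 0], [0, 0, 0, 0, 0, 0], [0, 0, 0, 0, 0, 0], [0, 0, 0, 0, 0, 0]],
  ],
  hand=-1,
)

```text
clock: 29.9
position: [0.472, 0.0219, 0.1479]
ee_rot: [0.655, 0.756, -0.001, -0.001]
ft_force: [-0.5, -0.9, 0.3]
grip_width: 0.999
grasp_force: 0.0
```

```bash
python3 - <<'E'
from h import *
o,P,im,R=wrist("w19"); p=o["position"]
for r in(.0315,.026):
    c,s=fit(P,im,.4725,.0240,.062,r,span=.005,d=.0008);print("ring top",r,(c*1e3).round(2),round(s))
g=cv2.cvtColor(im,cv2.COLOR_BGR2GRAY);b=br(im)
u=int(proj(P,[.4725,.024,.06])[0]);print(u,[(i,int(g[i,u-3:u+4].mean()),round(float(b[i,u-3:u+4].mean()),2)) for i in range(140,260,2)])
pr=lambda y,z:proj(P,[.4725-.143*y,.0240+.99*y,z])[1].round(1)
print([pr(*k) for k in((.0315,.062),(.026,.062),(.0225,.055),(-.0225,.055),(-.026,.062),(-.0315,.062))])
togo(o,R,[.4375,-.1425,.135])
E
```

```text
29.9 [0.472  0.0219 0.1479] yaw y 8.21 z [-1.8e-03  1.0e-04 -1.0e+00] f [-0.5 -0.9  0.3]
ring top 0.0315 [473.02  24.19] 162
ring top 0.026 [472.74  24.34] 221
253 [(140, 160, 0.5), (142, 160, 0.49), (144, 101, 0.44), (146, 71, 0.56), (148, 141, 0.79), (150, 65, 0.61), (152, 119, 0.61), (154, 221, 0.79), (156, 217, 0.78), (158, 222, 0.78), (160, 104, 0.84), (162, 62, 1.03), (164, 144, 0.99), (166, 164, 0.99), (168, 186, 1.0), (170, 184, 1.0), (172, 183, 1.0), (174, 184, 1.0), (176, 184, 1.0), (178, 184, 1.0), (180, 184, 1.0), (182, 184, 0.99), (184, 183, 1.0), (186, 183, 1.0), (188, 182, 1.0), (190, 180, 1.0), (192, 178, 1.0), (194, 176, 1.0), (196, 175, 1.0), (198, 175, 1.0), (200, 175, 0.99), (202, 179, 1.0), (204, 110, 1.0), (206, 97, 0.99), (208, 98, 1.0), (210, 98, 1.0), (212, 170, 1.0), (214, 112, 1.0), (216, 97, 1.0), (218, 99, 0.99), (220, 85, 1.02), (222, 62, 0.62), (224, 68, 0.6), (226, 67, 0.61), (228, 75, 0.61), (230, 68, 0.6), (232, 112, 0.6), (234, 108, 0.6), (236, 101, 0.61), (238, 112, 0.43), (240, 130, 0.49), (242, 128, 1.03), (244, 116, 1.01), (246, 131, 0.82), (248, 154, 0.76), (250, 153, 0.77), (252, 152, 0.76), (254, 151, 0.76), (256, 150, 0.77), (258, 149, 0.78)]
[np.float64(152.3), np.float64(160.2), np.float64(163.5), np.float64(222.6), np.float64(230.3), np.float64(237.3)]
units [-3.946 -1.439  0.323]
```

Ring is down on the stone around the disc at (472.9, 24.2). Cap next.

>>> carry_out(
  commands=[
    [[-0.4, -0.14, 0.03, 0, 0, 0], [-0.7, -0.26, 0.05, 0, 0, 0], [-0.8, -0.3, 0.06, 0, 0, 0], [-0.8, -0.3, 0.06, 0, 0, 0], [-0.7, -0.25, 0.06, 0, 0, 0], [-0.4, -0.14, 0.06, 0, 0, 0], [-0.15, -0.05, 0, 0, 0, 0], [0, 0, 0, 0, 0, 0], [0, 0, 0, 0, 0, 0], [0, 0, 0, 0, 0, 0], [0, 0, 0, 0, 0, 0]],
  ],
)

```text
clock: 30.87
position: [0.4386, -0.1412, 0.1362]
ee_rot: [0.654, 0.757, 0.0, -0.0]
ft_force: [0.3, -0.3, -0.4]
grip_width: 1.001
grasp_force: 0.0
```

```bash
python3 - <<'E'
from h import *
o,P,im,R=wrist("w20"); p=o["position"]
for d in(.0008,.0012):
    c,s=fit(P,im,.438,-.1425,.014,.0225,span=.007,d=d);print("plug",(c*1e3).round(2),round(s))
c2,s=fit(P,im,*c,.033,.009,span=.004,d=.0008);print("boss",(c2*1e3).round(2),round(s))
b=br(im);u,v=proj(P,[*c,.014]).astype(int);print("b/r",b[v+14,u],b[v,u+60])
for th in(.55,.6,.65): print(th,blob(P,im,((b<th)*255).astype(np.uint8),*c,[(.0225,0),(.0225,.014),(.009,.033)],win=60))
togo(o,R,[*c,.018])
E
```

```text
30.8667 [ 0.4386 -0.1412  0.1362] yaw y 8.33 z [ 1.e-04  2.e-04 -1.e+00] f [ 0.3 -0.3 -0.4]
plug [ 436.29 -138.99] 138
plug [ 436.21 -138.83] 169
boss [ 435.19 -136.36] 117
b/r 0.43670887 0.76282054
0.55 (array([ 0.43670144, -0.14160908]), np.float64(-0.9084285576952793), (224, 158, 53, 53))
0.6 (array([ 0.43669129, -0.14162425]), np.float64(-0.914514076050936), (224, 158, 53, 53))
0.65 (array([ 0.4365877, -0.1411012]), np.float64(-0.9219780323231084), (224, 158, 54, 53))
units [ 0.066 -0.051  2.955]
```

```bash
python3 - <<'E'
from h import *
P,im=wload("w20");R=Ro.from_quat(P["q"]).as_matrix();p=P["pos"]
g=cv2.cvtColor(im,cv2.COLOR_BGR2GRAY);b=br(im)
u=250;print([(i,int(g[i,u-2:u+3].mean()),round(float(b[i,u-2:u+3].mean()),2)) for i in range(154,218)])
for y in(-.139,-.1414):
    pr=lambda d,z:tuple(proj(P,[.4366-.143*d,y+.99*d,z]).round(1).tolist())
    print(y,"far bot,far top,near top",pr(.0225,0),pr(.0225,.014),pr(-.0225,.014),"boss top",pr(.009,.033),pr(-.009,.033),"boss base near",pr(-.009,.014))
E
```

```text
[(154, 173, 0.74), (155, 176, 0.75), (156, 178, 0.75), (157, 87, 0.69), (158, 43, 0.4), (159, 98, 0.4), (160, 128, 0.45), (161, 144, 0.48), (162, 146, 0.49), (163, 145, 0.49), (164, 144, 0.49), (165, 144, 0.48), (166, 143, 0.49), (167, 143, 0.49), (168, 143, 0.48), (169, 143, 0.48), (170, 142, 0.48), (171, 142, 0.48), (172, 142, 0.48), (173, 144, 0.48), (174, 144, 0.48), (175, 93, 0.48), (176, 51, 0.45), (177, 45, 0.42), (178, 44, 0.44), (179, 42, 0.38), (180, 74, 0.42), (181, 107, 0.43), (182, 110, 0.42), (183, 109, 0.42), (184, 108, 0.42), (185, 109, 0.42), (186, 131, 0.47), (187, 156, 0.51), (188, 154, 0.51), (189, 148, 0.49), (190, 144, 0.49), (191, 140, 0.48), (192, 137, 0.47), (193, 134, 0.46), (194, 132, 0.45), (195, 131, 0.45), (196, 128, 0.44), (197, 128, 0.44), (198, 123, 0.42), (199, 101, 0.42), (200, 88, 0.42), (201, 76, 0.43), (202, 64, 0.42), (203, 69, 0.44), (204, 74, 0.43), (205, 104, 0.45), (206, 108, 0.45), (207, 80, 0.45), (208, 70, 0.43), (209, 71, 0.43), (210, 64, 0.41), (211, 73, 0.67), (212, 88, 0.76), (213, 91, 0.75), (214, 91, 0.76), (215, 90, 0.75), (216, 90, 0.75), (217, 89, 0.75)]
-0.139 far bot,far top,near top (250.7, 154.3) (250.5, 156.8) (250.5, 210.2) boss top (250.3, 178.2) (250.3, 201.0) boss base near (250.5, 194.6)
-0.1414 far bot,far top,near top (250.2, 157.1) (250.1, 159.7) (250.1, 212.9) boss top (249.9, 181.2) (249.9, 203.9) boss base near (250.1, 197.4)
```

>>> carry_out(
  commands=[
    [[0.04, -0.05, 0.3, 0, 0, 0], [0, 0, 0.6, 0, 0, 0], [0, 0, 0.7, 0, 0, 0], [0, 0, 0.6, 0, 0, 0], [0, 0, 0.5, 0, 0, 0], [0, 0, 0.28, 0, 0, 0], [0, 0, 0, 0, 0, 0], [0, 0, 0, 0, 0, 0], [0, 0, 0, 0, 0, 0], [0, 0, 0, 0, 0, 0]],
  ],
)

```text
clock: 31.75
position: [0.437, -0.1416, 0.0183]
ee_rot: [0.655, 0.756, 0.0, 0.001]
ft_force: [0.4, -0.4, -0.2]
grip_width: 1.001
grasp_force: 0.0
```

>>> carry_out(
  commands=[
    [[0, 0, 0, 0, 0, 0], [0, 0, 0, 0, 0, 0], [0, 0, 0, 0, 0, 0], [0, 0, 0, 0, 0, 0], [0, 0, 0, 0, 0, 0], [0, 0, 0, 0, 0, 0], [0, 0, 0, 0, 0, 0], [0, 0, 0, 0, 0, 0], [0, 0, 0, 0, 0, 0], [0, 0, 0, 0, 0, 0]],
  ],
  hand=1,
  force=40,
)

```text
clock: 32.58
position: [0.436, -0.1414, 0.0172]
ee_rot: [0.655, 0.756, -0.0, 0.0]
ft_force: [-2.4, 0.2, 5.8]
grip_width: 0.193
grasp_force: 39.2
```

>>> carry_out(
  commands=[
    [[0, 0, -0.4, 0, 0, 0], [0, 0, -0.7, 0, 0, 0], [0, 0, -0.8, 0, 0, 0], [0, 0, -0.7, 0, 0, 0], [0, 0, -0.4, 0, 0, 0], [0, 0, 0, 0, 0, 0], [0, 0, 0, 0, 0, 0], [0, 0, 0, 0, 0, 0]],
  ],
)

```text
clock: 33.25
position: [0.4352, -0.1412, 0.1357]
ee_rot: [0.655, 0.756, -0.0, -0.001]
ft_force: [0.4, 0.2, -1.7]
grip_width: 0.194
grasp_force: 39.6
```

```bash
python3 - <<'E'
from h import *
o,P,im,R=wrist("w21"); p=o["position"];print(o["grip_width"],o["grasp_force"])
g=cv2.cvtColor(im,cv2.COLOR_BGR2GRAY);b=br(im)
print([(i,int(g[i,248:257].mean()),round(float(b[i,248:257].mean()),2)) for i in range(206,300,2)])
for h in(-.004,-.018): print(h,[proj(P,p+R@np.array([x,0,0])+[0,0,h])[1].round(1) for x in(.0225,0,-.0225)])
# columns of plug
v=int(proj(P,p+[0,0,-.004])[1]);r=b[v-25:v-20].mean(0);print(v,np.where(r<.55)[0][[0,-1]])
togo(o,R,[.4725,.0242,.11])
E
```

```text
33.25 [ 0.4352 -0.1412  0.1357] yaw y 8.2 z [-1.6e-03  5.0e-04 -1.0e+00] f [ 0.4  0.2 -1.7]
0.19408910238232063 39.566288989333316
[(206, 152, 0.47), (208, 151, 0.47), (210, 151, 0.46), (212, 151, 0.46), (214, 150, 0.46), (216, 150, 0.45), (218, 152, 0.46), (220, 101, 0.45), (222, 100, 0.46), (224, 87, 0.45), (226, 82, 0.47), (228, 46, 0.45), (230, 48, 0.44), (232, 47, 0.43), (234, 48, 0.47), (236, 48, 0.45), (238, 47, 0.45), (240, 47, 0.44), (242, 46, 0.44), (244, 73, 0.44), (246, 72, 0.43), (248, 72, 0.43), (250, 72, 0.43), (252, 73, 0.44), (254, 72, 0.44), (256, 86, 0.47), (258, 84, 0.46), (260, 83, 0.46), (262, 82, 0.45), (264, 81, 0.45), (266, 80, 0.44), (268, 79, 0.44), (270, 79, 0.44), (272, 79, 0.44), (274, 79, 0.43), (276, 77, 0.43), (278, 69, 0.44), (280, 67, 0.43), (282, 78, 0.44), (284, 77, 0.48), (286, 182, 0.75), (288, 182, 0.75), (290, 182, 0.75), (292, 180, 0.76), (294, 176, 0.76), (296, 174, 0.76), (298, 172, 0.76)]
-0.004 [np.float64(200.0), np.float64(245.2), np.float64(287.2)]
-0.018 [np.float64(192.4), np.float64(234.3), np.float64(273.5)]
245 [212 294]
units [3.959 1.514 0.644]
```

>>> carry_out(
  commands=[
    [[0.4, 0.15, 0, 0, 0, 0], [0.7, 0.27, 0, 0, 0, 0], [0.8, 0.3, 0, 0, 0, 0], [0.8, 0.3, 0, 0, 0, 0], [0.7, 0.27, 0.1, 0, 0, 0], [0.4, 0.15, 0.3, 0, 0, 0], [0.14, 0.06, 0.3, 0, 0, 0], [0, 0, 0.2, 0, 0, 0], [0, 0, 0, 0, 0, 0], [0, 0, 0, 0, 0, 0], [0, 0, 0, 0, 0, 0], [0, 0, 0, 0, 0, 0]],
  ],
)

```text
clock: 34.3
position: [0.4731, 0.0224, 0.1014]
ee_rot: [0.655, 0.755, 0.0, 0.0]
ft_force: [-0.8, -0.2, -1.1]
grip_width: 0.199
grasp_force: 39.6
```

>>> carry_out(
  commands=[
    [[0, 0, 0.1, 0, 0, 0], [0, 0, 0.1, 0, 0, 0], [0, 0, 0.05, 0, 0, 0], [0, 0, 0, 0, 0, 0], [0, 0, 0, 0, 0, 0], [0, 0, 0, 0, 0, 0]],
  ],
)

```text
clock: 34.8
position: [0.4729, 0.0232, 0.091]
ee_rot: [0.655, 0.756, -0.0, 0.0]
ft_force: [0.3, 0.4, -0.9]
grip_width: 0.192
grasp_force: 39.6
```

```bash
python3 - <<'E'
from h import *
o,P,im,R=wrist("w22"); p=o["position"]
c,s=fit(P,im,.4727,.0240,.062,.0315,span=.003,d=.0008,arc=(50,145));print("ring",(c*1e3).round(2),round(s))
c,s=fit(P,im,.4727,.0240,.062,.026,span=.003,d=.0008,arc=(50,145));print("ring bore",(c*1e3).round(2),round(s))
g=cv2.cvtColor(im,cv2.COLOR_BGR2GRAY);b=br(im)
print([(i,int(g[i,248:257].mean()),round(float(b[i,248:257].mean()),2)) for i in range(160,224,2)])
c,s=fit(P,im,*p[:2],p[2]-.0032,.0225,span=.004,d=.0008,arc=(50,145));print("plug top",(R.T@(np.r_[c,0]-p)*1e3).round(2)[:2],(c*1e3).round(2),round(s))
c,s=fit(P,im,*p[:2],p[2]-.0172,.0225,span=.004,d=.0008,arc=(50,145));print("plug bottom",(R.T@(np.r_[c,0]-p)*1e3).round(2)[:2],(c*1e3).round(2),round(s))
togo(o,R,[.4723,.0235,.0742])
E
```

```text
34.8 [0.4729 0.0232 0.091 ] yaw y 8.2 z [ 1.e-04 -1.e-04 -1.e+00] f [ 0.3  0.4 -0.9]
ring [472.95  24.14] 428
ring bore [472.94  24.44] 467
[(160, 64, 0.8), (162, 171, 0.78), (164, 85, 0.65), (166, 79, 0.6), (168, 87, 0.6), (170, 229, 0.7), (172, 236, 0.81), (174, 235, 0.79), (176, 236, 0.79), (178, 229, 0.76), (180, 67, 1.04), (182, 121, 1.0), (184, 168, 1.0), (186, 183, 1.0), (188, 210, 1.0), (190, 154, 1.0), (192, 112, 1.02), (194, 62, 0.48), (196, 59, 0.44), (198, 62, 0.44), (200, 136, 0.43), (202, 168, 0.47), (204, 171, 0.47), (206, 170, 0.47), (208, 169, 0.47), (210, 169, 0.46), (212, 168, 0.46), (214, 168, 0.46), (216, 169, 0.46), (218, 133, 0.46), (220, 137, 0.45), (222, 105, 0.46)]
plug top [0.56 0.33] [473.16  23.82] 275
plug bottom [-3.18  0.38] [473.74  20.12] 264
units [ 0.009 -0.014  0.421]
```

>>> carry_out(
  commands=[
    [[0.01, -0.008, 0.1, 0, 0, 0], [0, 0, 0.1, 0, 0, 0], [0, 0, 0.1, 0, 0, 0], [0, 0, 0, 0, 0, 0], [0, 0, 0, 0, 0, 0], [0, 0, 0, 0, 0, 0]],
  ],
)

```text
clock: 35.35
position: [0.4725, 0.0236, 0.079]
ee_rot: [0.655, 0.756, -0.0, -0.0]
ft_force: [-0.2, -0.0, -1.3]
grip_width: 0.195
grasp_force: 39.6
```

>>> carry_out(
  commands=[
    [[0, 0, 0.05, 0, 0, 0], [0, 0, 0.05, 0, 0, 0], [0, 0, 0.03, 0, 0, 0], [0, 0, 0, 0, 0, 0], [0, 0, 0, 0, 0, 0], [0, 0, 0, 0, 0, 0]],
  ],
)

```text
clock: 35.85
position: [0.4726, 0.0235, 0.0742]
ee_rot: [0.655, 0.756, -0.0, 0.0]
ft_force: [-2.7, 0.5, 4.9]
grip_width: 0.193
grasp_force: 40.4
```

>>> carry_out(
  commands=[
    [[0, 0, 0, 0, 0, 0], [0, 0, 0, 0, 0, 0], [0, 0, 0, 0, 0, 0], [0, 0, -0.3, 0, 0, 0], [0, 0, -0.5, 0, 0, 0], [0, 0, -0.7, 0, 0, 0], [0, 0, -0.7, 0, 0, 0], [0, 0, -0.4, 0, 0, 0], [0, 0, 0, 0, 0, 0], [0, 0, 0, 0, 0, 0], [0, 0, 0, 0, 0, 0]],
  ],
  hand=-1,
)

```text
clock: 36.77
position: [0.4721, 0.0235, 0.1774]
ee_rot: [0.655, 0.756, -0.0, -0.0]
ft_force: [-0.2, 0.3, -0.4]
grip_width: 0.999
grasp_force: 0.0
```

```bash
python3 - <<'E'
from h import *
o,P,im,R=wrist("w23"); p=o["position"]
c,s=fit(P,im,.4727,.0240,.071,.0225,span=.004,d=.0008);print("plug top z71",(c*1e3).round(2),round(s))
c,s=fit(P,im,.4727,.0240,.062,.0315,span=.004,d=.0008);print("ring",(c*1e3).round(2),round(s))
c,s=fit(P,im,.4727,.0240,.090,.009,span=.004,d=.0008);print("boss",(c*1e3).round(2),round(s))
togo(o,R,[.4245,.3172,.30])
S=camera_params("scene");D=camera_params("side")
for n,Pn in(("scene",S),("side",D)):
    print(n,"grip",proj(Pn,[.4244,.3172,.212]).round(1),"cap",proj(Pn,[.4725,.0241,.071]).round(1))
E
```

```text
36.7667 [0.4721 0.0235 0.1774] yaw y 8.19 z [-6.e-04 -2.e-04 -1.e+00] f [-0.2  0.3 -0.4]
plug top z71 [472.89  23.5 ] 141
ring [472.87  24.11] 167
boss [471.9   28.31] 164
units [ 7.437 -0.133 -3.065]
scene grip [121.4 303.8] cap [254.5 249.2]
side grip [188.1 111.1] cap [209.9 187. ]
```

>>> carry_out(
  commands=[
    [[0, 0, -0.5, 0, 0, 0], [0, 0, -0.8, 0, 0, 0], [0, 0, -0.8, 0, 0, 0], [0.2, 0, -0.6, 0, 0, -0.18], [0.5, -0.01, -0.36, 0, 0, 0], [0.8, -0.02, 0, 0, 0, 0], [0.85, -0.02, 0, 0, 0, 0], [0.85, -0.02, 0, 0, 0, 0], [0.85, -0.02, 0, 0, 0, 0], [0.85, -0.02, 0, 0, 0, 0], [0.85, -0.02, 0, 0, 0, 0], [0.8, -0.02, 0, 0, 0, 0], [0.6, 0, 0, 0, 0, 0], [0.28, 0, 0, 0, 0, 0], [0, 0, 0, 0, 0, 0], [0, 0, 0, 0, 0, 0], [0, 0, 0, 0, 0, 0], [0, 0, 0, 0, 0, 0]],
  ],
)

```text
clock: 38.32
position: [0.4194, 0.3146, 0.2998]
ee_rot: [0.648, 0.761, -0.0, 0.0]
ft_force: [0.1, 0.6, -0.3]
grip_width: 0.998
grasp_force: 0.0
```

```bash
python3 - <<'E'
from h import *
o,P,im,R=wrist("w24",s=0); p=o["position"]
togo(o,R,[.4242,.3175,.193]); print(np.round(o["joint_pos"],2))
g=cv2.cvtColor(im,cv2.COLOR_BGR2GRAY);u,v=proj(P,[.4242,.3175,.212]);print("grip px",u,v)
m=(g<45).astype(np.uint8);
for r in range(int(v)-30,int(v)+31,10): 
    w=np.where(m[r,int(u)-80:int(u)+80])[0]+int(u)-80; print(r,(w.min(),w.max(),len(w)) if len(w) else None)
cv2.imwrite("pics/g24.png",im)
E
```

```text
38.3167 [0.4194 0.3146 0.2998] yaw y 9.17 z [-2.e-04 -9.e-04 -1.e+00] f [ 0.1  0.6 -0.3]
units [0.055 0.131 2.671]
[ 0.15  0.19 -0.99  1.58  0.16  1.46 -0.69]
grip px 259.78395885730896 195.26972094415078
165 None
175 None
185 (np.int64(236), np.int64(280), 45)
195 (np.int64(236), np.int64(281), 46)
205 (np.int64(236), np.int64(281), 46)
215 (np.int64(250), np.int64(263), 8)
225 None
```

View pics/g24.png

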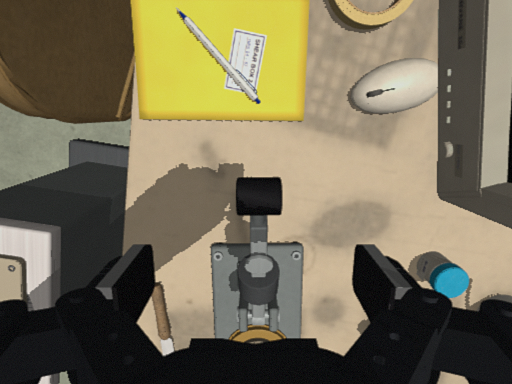

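The black grip is at (258,196), aligned with the fingers and within a pixel of the prediction. I'll descend around its ends.

>>> carry_out(
  commands=[
    [[0.03, 0.06, 0.3, 0, 0, 0], [0.02, 0.06, 0.5, 0, 0, 0], [0, 0, 0.6, 0, 0, 0], [0, 0, 0.6, 0, 0, 0], [0, 0, 0.45, 0, 0, 0], [0, 0, 0.22, 0, 0, 0], [0, 0, 0, 0, 0, 0], [0, 0, 0, 0, 0, 0], [0, 0, 0, 0, 0, 0]],
  ],
)

```text
clock: 39.12
position: [0.4237, 0.3191, 0.1944]
ee_rot: [0.648, 0.762, 0.001, 0.0]
ft_force: [0.3, -0.3, 0.3]
grip_width: 0.997
grasp_force: 0.0
```

>>> carry_out(
  commands=[
    [[0, 0, 0, 0, 0, 0], [0, 0, 0, 0, 0, 0], [0, 0, 0, 0, 0, 0], [0, 0, 0, 0, 0, 0], [0, 0, 0, 0, 0, 0], [0, 0, 0, 0, 0, 0], [0, 0, 0, 0, 0, 0], [0, 0, 0, 0, 0, 0], [0, 0, 0, 0, 0, 0]],
  ],
  hand=1,
  force=25,
)

```text
clock: 39.87
position: [0.4226, 0.3186, 0.1938]
ee_rot: [0.647, 0.762, -0.001, 0.0]
ft_force: [-4.6, -3.1, 7.0]
grip_width: 0.368
grasp_force: 26.9
```

```bash
python3 - <<'E'
import numpy as np
def rows(a,b,n):
    f=np.linspace(a,b,n+1);y=-195*np.cos(f);z=195*np.sin(f)
    print([[round(q,3),0,round(-w,3),0,0,0] for q,w in zip(np.diff(y)/40,np.diff(z)/40)])
rows(2.6,1.4,12);rows(1.4,.2,12);rows(.2,0,4)
E
```

```text
[[np.float64(-0.272), 0, np.float64(-0.404), 0, 0, 0], [np.float64(-0.311), 0, np.float64(-0.375), 0, 0, 0], [np.float64(-0.347), 0, np.float64(-0.342), 0, 0, 0], [np.float64(-0.379), 0, np.float64(-0.306), 0, 0, 0], [np.float64(-0.408), 0, np.float64(-0.267), 0, 0, 0], [np.float64(-0.432), 0, np.float64(-0.225), 0, 0, 0], [np.float64(-0.453), 0, np.float64(-0.18), 0, 0, 0], [np.float64(-0.468), 0, np.float64(-0.134), 0, 0, 0], [np.float64(-0.479), 0, np.float64(-0.087), 0, 0, 0], [np.float64(-0.486), 0, np.float64(-0.039), 0, 0, 0], [np.float64(-0.487), 0, np.float64(0.01), 0, 0, 0], [np.float64(-0.484), 0, np.float64(0.059), 0, 0, 0]]
[[np.float64(-0.475), 0, np.float64(0.107), 0, 0, 0], [np.float64(-0.462), 0, np.float64(0.154), 0, 0, 0], [np.float64(-0.445), 0, np.float64(0.199), 0, 0, 0], [np.float64(-0.423), 0, np.float64(0.242), 0, 0, 0], [np.float64(-0.396), 0, np.float64(0.283), 0, 0, 0], [np.float64(-0.366), 0, np.float64(0.322), 0, 0, 0], [np.float64(-0.332), 0, np.float64(0.357), 0, 0, 0], [np.float64(-0.295), 0, np.float64(0.388), 0, 0, 0], [np.float64(-0.255), 0, np.float64(0.415), 0, 0, 0], [np.float64(-0.212), 0, np.float64(0.439), 0, 0, 0], [np.float64(-0.167), 0, np.float64(0.458), 0, 0, 0], [np.float64(-0.121), 0, np.float64(0.472), 0, 0, 0]]
[[np.float64(-0.042), 0, np.float64(0.24), 0, 0, 0], [np.float64(-0.03), 0, np.float64(0.242), 0, 0, 0], [np.float64(-0.018), 0, np.float64(0.243), 0, 0, 0], [np.float64(-0.006), 0, np.float64(0.244), 0, 0, 0]]
```

>>> carry_out(
  commands=[
    [[-0.27, 0, -0.4, 0, 0, 0], [-0.31, 0, -0.375, 0, 0, 0], [-0.35, 0, -0.34, 0, 0, 0], [0, 0, 0, 0, 0, 0], [0, 0, 0, 0, 0, 0]],
  ],
)

```text
clock: 40.28
position: [0.4288, 0.2819, 0.2386]
ee_rot: [0.648, 0.762, -0.0, 0.0]
ft_force: [-3.2, 0.9, 0.9]
grip_width: 0.369
grasp_force: 28.0
```

>>> carry_out(
  commands=[
    [[-0.38, 0, -0.306, 0, 0, 0], [-0.41, 0, -0.267, 0, 0, 0], [-0.43, 0, -0.225, 0, 0, 0], [-0.45, 0, -0.18, 0, 0, 0], [-0.47, 0, -0.134, 0, 0, 0], [-0.48, 0, -0.087, 0, 0, 0], [-0.485, 0, -0.04, 0, 0, 0], [-0.487, 0, 0.01, 0, 0, 0], [-0.484, 0, 0.06, 0, 0, 0], [0, 0, 0, 0, 0, 0], [0, 0, 0, 0, 0, 0]],
  ],
)

```text
clock: 41.2
position: [0.4563, 0.1198, 0.2855]
ee_rot: [0.648, 0.761, 0.0, 0.001]
ft_force: [-0.7, -3.1, 8.1]
grip_width: 0.369
grasp_force: 28.2
```

```bash
cat > ang.py <<'E'
from h import *
o=get_obs();R=Ro.from_quat(o["ee_rot"]).as_matrix();p=o["position"]-.019*R[:,2]
yw=np.radians(9.3);ly=np.array([-np.sin(yw),np.cos(yw),0]);lx=np.array([np.cos(yw),np.sin(yw),0])
d=p-np.array([.4724,.0241,0]);Y=d@ly-.130;Z=d[2]-.112
print("grip local x,y,z mm",(np.array([d@lx,d@ly,d[2]])*1e3).round(1),"phi",np.arctan2(Z,-Y).round(3),"rad",np.hypot(Y,Z).round(4),"f",np.round(o["ft_force"],1),"grip",round(o["grip_width"],3),round(o["grasp_force"],1),"yaw",np.degrees(np.arctan2(R[1,1],R[0,1])).round(2),"z",R[:,2].round(3))
E
python3 ang.py
```

```text
grip local x,y,z mm [ -0.5  97.1 304.5] phi 1.402 rad 0.1953 f [-0.7 -3.1  8.1] grip 0.369 28.2 yaw 9.14 z [ 0.002 -0.001 -1.   ]
```

Tracking the arc well: radius 195.3 mm, angle 1.40 rad. Continuing down.

>>> carry_out(
  commands=[
    [[-0.475, 0, 0.107, 0, 0, 0], [-0.46, 0, 0.154, 0, 0, 0], [-0.445, 0, 0.2, 0, 0, 0], [-0.423, 0, 0.242, 0, 0, 0], [-0.396, 0, 0.283, 0, 0, 0], [-0.366, 0, 0.322, 0, 0, 0], [-0.332, 0, 0.357, 0, 0, 0], [-0.295, 0, 0.388, 0, 0, 0], [-0.255, 0, 0.415, 0, 0, 0], [-0.212, 0, 0.439, 0, 0, 0], [0, 0, 0, 0, 0, 0], [0, 0, 0, 0, 0, 0]],
  ],
)

```text
clock: 42.2
position: [0.4809, -0.0249, 0.1685]
ee_rot: [0.648, 0.761, 0.001, 0.002]
ft_force: [7.8, -6.2, 0.6]
grip_width: 0.368
grasp_force: 34.3
```

```bash
python3 ang.py
```

```text
grip local x,y,z mm [  0.4 -49.7 187.5] phi 0.398 rad 0.1949 f [ 7.8 -6.2  0.6] grip 0.368 34.3 yaw 9.19 z [ 0.003 -0.001 -1.   ]
```

>>> carry_out(
  commands=[
    [[-0.089, 0, 0.227, 0, 0, 0], [-0.078, 0, 0.231, 0, 0, 0], [-0.066, 0, 0.235, 0, 0, 0], [-0.055, 0, 0.237, 0, 0, 0], [-0.042, 0, 0.24, 0, 0, 0], [-0.03, 0, 0.241, 0, 0, 0], [0, 0, 0, 0, 0, 0], [0, 0, 0, 0, 0, 0], [0, 0, 0, 0, 0, 0]],
  ],
)

```text
clock: 42.95
position: [0.4833, -0.0388, 0.1125]
ee_rot: [0.648, 0.762, 0.001, 0.002]
ft_force: [7.8, -6.7, -2.2]
grip_width: 0.371
grasp_force: 36.5
```

```bash
python3 ang.py
```

```text
grip local x,y,z mm [  0.5 -63.8 131.5] phi 0.1 rad 0.1948 f [ 7.8 -6.7 -2.2] grip 0.371 36.5 yaw 9.23 z [ 0.004 -0.002 -1.   ]
```

>>> carry_out(
  commands=[
    [[-0.01, 0, 0.12, 0, 0, 0], [-0.008, 0, 0.12, 0, 0, 0], [-0.005, 0, 0.12, 0, 0, 0], [0, 0, 0.06, 0, 0, 0], [0, 0, 0, 0, 0, 0], [0, 0, 0, 0, 0, 0]],
  ],
)

```text
clock: 43.45
position: [0.4835, -0.0397, 0.0958]
ee_rot: [0.648, 0.762, 0.001, 0.002]
ft_force: [7.1, -6.7, -1.0]
grip_width: 0.372
grasp_force: 36.6
```

```bash
python3 ang.py
```

```text
grip local x,y,z mm [  0.5 -64.7 114.8] phi 0.014 rad 0.1947 f [ 7.1 -6.7 -1. ] grip 0.372 36.6 yaw 9.22 z [ 0.004 -0.002 -1.   ]
```

>>> carry_out(
  commands=[
    [[0, 0, 0.03, 0, 0, 0], [0, 0, 0.03, 0, 0, 0], [0, 0, 0, 0, 0, 0], [0, 0, 0, 0, 0, 0]],
  ],
)

```text
clock: 43.78
position: [0.4834, -0.0397, 0.0934]
ee_rot: [0.648, 0.762, 0.001, 0.002]
ft_force: [6.6, -5.6, -0.3]
grip_width: 0.367
grasp_force: 36.7
```

```bash
python3 ang.py
```

```text
grip local x,y,z mm [  0.5 -64.7 112.4] phi 0.002 rad 0.1947 f [ 6.6 -5.6 -0.3] grip 0.367 36.7 yaw 9.23 z [ 0.004 -0.002 -1.   ]
```

>>> carry_out(
  commands=[
    [[0, 0, 0.03, 0, 0, 0], [0, 0, 0, 0, 0, 0], [0, 0, 0, 0, 0, 0], [0, 0, 0, 0, 0, 0]],
  ],
)

```text
clock: 44.12
position: [0.4834, -0.0397, 0.0923]
ee_rot: [0.648, 0.762, 0.001, 0.002]
ft_force: [5.9, -6.3, -1.3]
grip_width: 0.368
grasp_force: 36.7
```

>>> carry_out(
  commands=[
    [[0, 0, 0.03, 0, 0, 0], [0, 0, 0, 0, 0, 0], [0, 0, 0, 0, 0, 0], [0, 0, 0, 0, 0, 0]],
  ],
)

```text
clock: 44.45
position: [0.4835, -0.0397, 0.0911]
ee_rot: [0.648, 0.762, 0.001, 0.002]
ft_force: [6.2, -6.9, -1.4]
grip_width: 0.373
grasp_force: 36.7
```

>>> carry_out(
  commands=[
    [[0, 0, 0, 0, 0, 0], [0, 0, 0, 0, 0, 0], [0, 0, 0, 0, 0, 0], [0, 0, 0, 0, 0, 0], [0, 0, 0, 0, 0, 0], [0, 0, -0.2, 0, 0, 0], [0, 0, -0.4, 0, 0, 0], [0, 0, -0.6, 0, 0, 0], [0, 0, -0.7, 0, 0, 0], [0, 0, -0.7, 0, 0, 0], [0, 0, -0.5, 0, 0, 0], [0, 0, -0.3, 0, 0, 0], [0, 0, 0, 0, 0, 0], [0, 0, 0, 0, 0, 0], [0, 0, 0, 0, 0, 0]],
  ],
  hand=-1,
)

```text
clock: 45.7
position: [0.4809, -0.0385, 0.2252]
ee_rot: [0.648, 0.762, -0.0, -0.001]
ft_force: [-1.6, 0.1, 0.6]
grip_width: 0.999
grasp_force: 0.0
```

```bash
python3 - <<'E'
from h import *
o,P,im,R=wrist("w30",s=0)
yw=np.radians(9.3);ly=np.array([-np.sin(yw),np.cos(yw),0]);lx=np.array([np.cos(yw),np.sin(yw),0]);C=np.array([.4724,.0241,0])
def L(x,y,z):return C+lx*x+ly*y+np.array([0,0,z])
def barrel(P,phi):
    c=np.array([.130-.195*np.cos(phi),.112+.195*np.sin(phi)]);pts=[proj(P,L(s*.016,c[0]+.014*np.cos(t),c[1]+.014*np.sin(t))) for s in(-1,1) for t in np.linspace(0,2*np.pi,40)]
    return cv2.convexHull(np.array(pts,np.float32))
for n in("wrist","scene"):
    if n=="wrist":Q,I=P,im
    else:Q=camera_params("scene");I=camera("scene")[:,:,::-1];cv2.imwrite("pics/sceneF.png",I)
    g=cv2.cvtColor(np.ascontiguousarray(I),cv2.COLOR_BGR2GRAY)
    best=[]
    for phi in np.arange(-.16,.081,.01):
        M=np.zeros_like(g);cv2.fillPoly(M,[barrel(Q,phi).round().astype(np.int32)],255)
        O=cv2.dilate(M,np.ones((9,9)))-M
        best.append((round(float(g[O>0].mean()-g[M>0].mean()),1),round(float(g[M>0].mean())),round(phi,2)))
    print(n,sorted(best)[-4:],barrel(Q,0).reshape(-1,2).mean(0).round(1))
E
```

```text
45.7 [ 0.4809 -0.0385  0.2252] yaw y 9.28 z [-1.7e-03  2.0e-04 -1.0e+00] f [-1.6  0.1  0.6]
wrist [(99.3, 33, np.float64(-0.01)), (99.4, 34, np.float64(0.0)), (100.3, 38, np.float64(0.02)), (101.3, 34, np.float64(0.01))] [255.  192.4]
scene [(91.2, 50, np.float64(-0.03)), (96.1, 47, np.float64(-0.02)), (96.1, 47, np.float64(0.0)), (96.4, 47, np.float64(-0.01))] [274.4 222. ]
```

>>> carry_out(
  commands=[
    [[0, 0, 0, 0, 0, 0], [0, 0, 0, 0, 0, 0], [0, 0, 0, 0, 0, 0], [0, 0, 0, 0, 0, 0], [0, 0, 0, 0, 0, 0], [0, 0, 0, 0, 0, 0], [0, 0, 0, 0, 0, 0], [0, 0, 0, 0, 0, 0]],
  ],
)

```text
clock: 46.47
position: [0.4816, -0.0385, 0.2264]
ee_rot: [0.648, 0.762, -0.0, 0.0]
ft_force: [-0.5, 0.3, -0.2]
grip_width: 0.999
grasp_force: 0.0
```

```bash
python3 - <<'E'
from h import *
a=cv2.imread("pics/sceneF.png").astype(int);b=camera("scene")[:,:,::-1].astype(int)
d=np.abs(a-b).max(2);print("scene change px>25 around rig:",(d[180:300,200:320]>25).sum())
o,P,im,R=wrist("w31",s=0)
for arc in((-30,50),(130,210)):
    c,s=fit(P,im,.4728,.0241,.062,.0315,span=.004,d=.0008,arc=arc);print("ring side",arc,(c*1e3).round(2),round(s))
S=camera_params("scene");bb=np.ascontiguousarray(b.astype(np.uint8))
r=br(bb)
for n,X in (("boss low",[.4724,.0241,.078]),("boss high",[.4724,.0241,.088]),("plug",[.4724,.0241,.066])):
    u,v=proj(S,X);print(n,(round(u),round(v)),bb[int(round(v)),int(round(u))])
E
```

```text
scene change px>25 around rig: 67
46.5167 [ 0.4816 -0.0385  0.2264] yaw y 9.28 z [ 1.e-04 -1.e-04 -1.e+00] f [-0.2  0.7 -0.6]
ring side (-30, 50) [467.62  23.19] 296
ring side (130, 210) [473.43  24.29] 242
boss low (255, 247) [65 74 76]
boss high (255, 245) [72 76 73]
plug (255, 251) [22 46 60]
```

```bash
python3 -c "
from workcell import hand_in
print(hand_in())"
```

```text
the job is handed in; nothing more can be done
None
```

The oedometer is set up in the order asked and handed in at about 46.5 s: stone, disc, ring and cap are stacked in the cell, and the released loading arm reads level (0 ± 0.01 rad). I had no pictures left to view after the arm came down, so that final state was checked by measurement only.

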